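# Stow the sanding floats in their carrier and latch the retaining bar

### The job

Pack up the sanding floats: slide every float lying on the bench fully home into a channel of the carrier, one to a channel, base flat on the deck under the rails. Then swing the retaining bar down in front of them, hook the draw latch's loop over the keeper at the end of the bar, and press the latch lever down over centre until it lies shut. Do not knock over or shove aside the paint can, the primer tin or the thinner bottle.

Things in the scene. Friction and masses are not known exactly. Their poses are not given: they have to be found in the camera images.
- carrier: Fixed plywood carrier, 161 deep (x) x 350 wide (y) x 80 high; origin at the centre of its underside, x to its rear, y to its left, z up. Front (-x) faces the robot. Its flat top, the deck, is at z = 80 and bears four aluminium channels along x, entered from the front. Left of y = 115 it bears the latch; its front face there is at x = -54. All positions below are in this frame, in mm.
- home1 (a point): Channel 1 of 4, numbered from the right: where a float's grip point is when fully home, at (8, -122, 120) of the carrier. Channel 52.5 wide inside, 62 apart. Side rails overhang it: underside 11 and top 16 above the deck, a 36 wide slit open between them. Dividers have pointed noses, tips at x = -35; rails begin at x = -26; the back stop for the float's base is at x = 50.
- home2 (a point): Channel 2 of 4, numbered from the right: where a float's grip point is when fully home, at (8, -60, 120) of the carrier. Channel 52.5 wide inside, 62 apart. Side rails overhang it: underside 11 and top 16 above the deck, a 36 wide slit open between them. Dividers have pointed noses, tips at x = -35; rails begin at x = -26; the back stop for the float's base is at x = 50.
- home3 (a point): Channel 3 of 4, numbered from the right: where a float's grip point is when fully home, at (8, 2, 120) of the carrier. Channel 52.5 wide inside, 62 apart. Side rails overhang it: underside 11 and top 16 above the deck, a 36 wide slit open between them. Dividers have pointed noses, tips at x = -35; rails begin at x = -26; the back stop for the float's base is at x = 50.
- home4 (a point): Channel 4 of 4, numbered from the right: where a float's grip point is when fully home, at (8, 64, 120) of the carrier. Channel 52.5 wide inside, 62 apart. Side rails overhang it: underside 11 and top 16 above the deck, a 36 wide slit open between them. Dividers have pointed noses, tips at x = -35; rails begin at x = -26; the back stop for the float's base is at x = 50.
- apron (a point): Middle of the front edge of the bare deck before the channels, at (-66, -29, 80) of the carrier. The apron is level with the channels' floor. A float whose leading end has not yet passed the noses has its centre at x below -77.
- float1_grip (a point): Grip point of a loose sanding float, all alike (two to four; None if absent): flat slab 84 long (x) x 50 wide (y) x 8 thick, with an upright wooden rib 60 long (x) x 14 thick (y) on its middle, 8 to 54 above the underside. This point is on the rib's centre, 40 above the underside, over the slab's middle; axes as the slab's, z up. Both ends alike. 0.18 to 0.29 kg. Starts flat on the bench.
- float2_grip (a point): Grip point of a loose sanding float, all alike (two to four; None if absent): flat slab 84 long (x) x 50 wide (y) x 8 thick, with an upright wooden rib 60 long (x) x 14 thick (y) on its middle, 8 to 54 above the underside. This point is on the rib's centre, 40 above the underside, over the slab's middle; axes as the slab's, z up. Both ends alike. 0.18 to 0.29 kg. Starts flat on the bench.
- float3_grip (a point): Grip point of a loose sanding float, all alike (two to four; None if absent): flat slab 84 long (x) x 50 wide (y) x 8 thick, with an upright wooden rib 60 long (x) x 14 thick (y) on its middle, 8 to 54 above the underside. This point is on the rib's centre, 40 above the underside, over the slab's middle; axes as the slab's, z up. Both ends alike. 0.18 to 0.29 kg. Starts flat on the bench.
- float4_grip (a point): Grip point of a loose sanding float, all alike (two to four; None if absent): flat slab 84 long (x) x 50 wide (y) x 8 thick, with an upright wooden rib 60 long (x) x 14 thick (y) on its middle, 8 to 54 above the underside. This point is on the rib's centre, 40 above the underside, over the slab's middle; axes as the slab's, z up. Both ends alike. 0.18 to 0.29 kg. Starts flat on the bench.
- bail (a joint): Angle in rad of the retaining bar, a round steel bar 14 thick along y on two side arms. 0 = shut, bar across the front of the channels at (x, z) = (-45, 88); grows as it swings up and back over the carrier: 1.57 = arms upright, 2.0 = end. Starts at 1.65 to 1.95. Light friction holds it upright; below about 1.3 it falls shut by its weight. A float not fully home keeps it from shutting.
- bail_hinge (a point): Point on the retaining bar's hinge axis (along the carrier's y), at (85, -30, 88) of the carrier. The bar is 130 from it.
- bar_mid (a point): Middle of the retaining bar, on its axis, at carrier y = -30; it moves with the bar and its axes turn with it. The bar may be pinched here from above and swung, turning between the fingers.
- latch_lever (a joint): Angle in rad of the draw latch's lever, a steel plate 24 wide, 5 thick, 50 long from its hinge. 0 = shut: it points down, 0.5 rad out from the front face; grows as the tip swings out (-x) and up: 1.07 = straight out, 2.3 = end. Starts at 1.9 to 2.2. Friction 0.03 N m. With the loop hooked it tightens below about 1.3; dead centre is about 0.38, soon below that it snaps to 0. Takes about 4 N at the tip.
- latch_hinge (a point): The lever's hinge, axis along y, at (-68, 145, 56) of the carrier. The loop's pin is on the lever, 16 from this hinge; in the carrier it is at x = -68 - 16 sin(lever - 0.275), z = 56 - 16 cos(lever - 0.275).
- lever_tip (a point): Point on the lever near its free end, 44 from its hinge, centred on its width.
- latch_loop (a joint): Angle in rad of the latch's wire loop about its pin on the lever. The loop leans from upright outwards (carrier's -x) by this value minus latch_lever; starts leaning out 0.3 to 0.8. Friction (0.016 N m) holds it where it is left.
- loop_bar (a point): Middle of the loop's cross bar, a wire 6 thick and 34 long along y, 49 from the loop's pin (stretches against a spring, 5.5 N per mm, by up to 9). To hook, lift it over the keeper's lip and lower it behind the lip on to the keeper's seat; the lever swings down with it, to about 1.3 when the bar sits on the seat.
- loop_tab (a point): Centre of the black pull tab on the loop's cross bar, 30 beyond the bar along the loop and 10 off the loop's plane on its inner side (towards the carrier's +x when the loop stands upright); tab 22 wide (y) x 8 thick x 36 long. It can be pinched from above across its width and then turns about y between the fingers.
- keeper (a point): Where the loop's bar lies when hooked: on a 22 wide seat jutting from the retaining bar's left end to the front, its top 3 below this point, with an upturned lip: inner face 3 before (-x) this point, 5 thick, top 3 above this point. The trough behind the lip is 15 wide in x. With the bar shut it is at (-64, 145, 94) of the carrier, axes parallel to the carrier's; it moves with the bar.
- paint_can: Bystander: loose paint can, 104 diameter x 125 high, origin at the centre of its underside. To be left alone.
- primer_tin: Bystander: loose small tin, 76 diameter x 85 high, origin at the centre of its underside. To be left alone.
- thinner: Bystander: loose blue plastic bottle, 68 diameter x 150 high, origin at the centre of its underside. To be left alone.
Not all that is in view belongs to the job. Leave any blue or red look-alike of the part that bears float3_grip alone.

How it is judged (in metres and radians):
On the way, in this order (a step that is already met when the one before it is completed fails the run):
1. every float lies fully home in a channel (x of float1_grip in the frame of carrier between 0.001 and 0.016 m and z of float1_grip in the frame of carrier between 0.114 and 0.126 m and y of float1_grip in the frame of carrier between -0.135 and 0.077 m and angle between each of float1_grip, float2_grip, float3_grip, float4_grip's own z axis and vertical below 0.12 rad and x of float2_grip in the frame of carrier between 0.001 and 0.016 m and z of float2_grip in the frame of carrier between 0.114 and 0.126 m and y of float2_grip in the frame of carrier between -0.135 and 0.077 m and x of float3_grip in the frame of carrier between 0.001 and 0.016 m and z of float3_grip in the frame of carrier between 0.114 and 0.126 m and y of float3_grip in the frame of carrier between -0.135 and 0.077 m and x of float4_grip in the frame of carrier between 0.001 and 0.016 m and z of float4_grip in the frame of carrier between 0.114 and 0.126 m and y of float4_grip in the frame of carrier between -0.135 and 0.077 m), for 0.2 s.
2. the retaining bar is down in front of the floats (value of joint bail below 0.05 rad), for 0.2 s.
3. the loop is over the keeper, the lever still up (x of loop_bar in the frame of keeper between -0.005 and 0.016 m and z of loop_bar in the frame of keeper between -0.006 and 0.012 m and value of joint bail below 0.05 rad and value of joint latch_lever above 0.6 rad), for 0.1 s.
4. the lever is shut over centre with the loop on the keeper (x of loop_bar in the frame of keeper between -0.005 and 0.016 m and z of loop_bar in the frame of keeper between -0.006 and 0.006 m and value of joint latch_lever below 0.12 rad), for 0.2 s.
At the end, for the whole second after the job is handed in: Every float lies flat under the rails in a channel, within 7 mm of the back stop; the retaining bar is shut (below 0.05 rad); the loop's bar lies behind the keeper's lip, within 6 mm of its seat; the lever is shut (below 0.12 rad) (all of step 1 and all of step 4 and value of joint bail below 0.05 rad); the robot touches nothing.
It fails at once if the paint can, primer tin or thinner bottle is shoved more than 6 cm or knocked over (distance of any of paint_can, primer_tin, thinner from where it was at the start of the episode above 0.06 m or angle between any of paint_can, primer_tin, thinner's own z axis and vertical above 0.5 rad).
Of float1, float2, float3, float4 only 2 to 4 are there at a start; the rules pass over those that are not, and their reading is None.
At some moment in a run one of float1, float2, float3, float4 may be knocked a few centimetres aside while the robot is not near it.
Once in a run the grip may slacken for a moment while it holds something.
It also fails if it takes over 210 s, if anything falls off the work surface, if the arm or the gripper's body presses on something with over 40 N, if the wrist force passes 120 N, or if a joint passes its speed limit or range.

### The arm

A 6-joint arm with a two-finger parallel gripper is mounted at the origin on the work surface. World frame = base frame: x ahead of the robot, y to its left, z up, the work surface at z = 0. Lengths are in mm, angles in rad, forces in N, time in s.
With the tool pointing down it reaches from about 250 to 725 mm from the base axis. Payload 4 kg.
Tool frame: the origin (TCP) lies at the very end of the fingers, on their centre line; the grasp point (between the pads) lies 19 mm behind it (grip_depth is the distance from the TCP to the grasp point, in mm); z points along the fingers, y is the direction in which the jaws open and shut (so a half turn about z gives the same grasp; the last joint's range is limited). The gripper opens to 85 mm and grips with 20 to 120 N. Pads are 22 mm wide; open, the fingers measure 114 mm over their backs; the gripper's body (76 mm by 85 mm) begins 54 mm behind the grasp point. The pads swing forward as they close: fully open they stand 13 mm farther back than shut.
Start: joints at [-1.131, 0.241, 0.005, 1.335, 0, 1.571], TCP at [212.877, -452.419, 231.306] pointing down, gripper open.
Joint ranges: [-2.72, 2.72], [-1.05, 1.87], [-1.09, 1.28], [-1.99, 2.15], [-1.42, 1.44], [-3.14, 3.14]. Speed limits (rad/s): [2.79, 2.79, 3.14, 3.14, 3.14, 3.14].

### API

Orientations are given as a rotation vector (axis times angle).
In Python, from bench import * gives the robot as it stands.
- The arm moves only by the tool carry_out, never from a script. Its argument "commands" is a list of rows, each a list of 6 numbers: the shift along the tool's x, y, z as a fraction of full scale, then the turn, a rotation vector about the tool's x, y, z as a fraction of full scale. In form: [[tx, ty, tz, ax, ay, az], ...]. A call has 1 to 10 rows; each row shifts and turns the commanded pose from where the row before left it, along the tool's axes as they then stand; what a row does not reach is not made up. Full scale, the value 1, is 20 cm for a shift and 360 degrees for a turn. A row lasts 1/8 s, in which the tool goes at most 62.5 mm and 10.7 degrees, less where a joint would pass 70% of its speed; a pose out of reach is approached as far as the arm can. A call with a number of a shift or a turn outside -1 to 1 is refused whole. A call with a gripper value outside its range is refused whole. "hand" is the gripper's target within -1 to 1 (shut at 1, half-way at 0, fully open at -1), set as the call begins (left out, the last holds). The fingers move at their own pace and stop on an object; "newtons" is the grip in N (left out, the last holds). Time passes only in rows, so rows that do not move let the fingers close. It gives the time, the measured TCP pose, the force and the opening at its end, in the units of the state.
- state(): the state, without advancing time (a new reading comes with each control period).
- grab_frame(name): name is "scene" or "top"; returns a dict with "pixels" (384x512x3 uint8, red, green, blue), "z_map" (384x512 float32, mm along the optical axis (not along the pixel's ray), 0 where there is no reading), "K" (3x3 intrinsics, pixels), "extrinsics" (4x4, takes a point from world to camera coordinates). Camera axes: x right, y up, looking along -z (the intrinsics and any distortion apply to the point x, -y, -z); pixel columns grow to the right and rows downward; lengths in mm; the calibration is good to about 2 mm. A picture is of the moment at which its call begins.
- sign_off(): hands the job in, once; it reports no verdict.
The state is a dict: "t": time; "q": joint angles; "dq": joint speeds; "tau": joint torques, N m; "ee_pos": TCP position; "orientation": TCP orientation; "ft_force": force on the tool from outside, world axes, zero at the start; "torque": the same for the moment, N m; "grip_width": finger opening in mm.
Only numpy, scipy, OpenCV 4.12 (cv2) and the standard library are available. Lean on these libraries where they do the work, as an engineer would, in place of code of your own. Each camera call takes 0.05 s, during which the arm holds its last target. There are 200 camera calls.

## Working session

There is one attempt and no reset: what is moved stays moved. The work goes in short steps, Python scripts to look and compute and a tool call to move; the robot and the scene stay as the last step left them, time stands still between calls to the robot, and variables do not carry over. Pictures are saved under pics/ and viewed, about 12 in all and at most 16, crops included, and the job is handed in when it is done.

Besides the shell and the picture viewer there is one more tool, called after "Emit:" by a JSON object that holds its "name" and its "arguments". carry_out: Moves the arm, as the interface text tells. Shift numbers are shares of 20 cm and turn numbers shares of 360 degrees, none past 1 either way. Its arguments: {"type":"object","properties":{"commands":{"type":"array"},"hand":{"type":"number"},"newtons":{"type":"number"}},"required":["commands"]}

```bash
mkdir -p pics; ls
cat > h.py <<'E'
import numpy as np, cv2
from bench import *
def snap(n,fn=None):
    f=grab_frame(n)
    if fn: cv2.imwrite('pics/'+fn,f['pixels'][:,:,::-1])
    return f
def cloud(f):
    z=f['z_map'];K=f['K'];v,u=np.mgrid[:z.shape[0],:z.shape[1]]
    P=np.stack([(u-K[0,2])/K[0,0]*z,-(v-K[1,2])/K[1,1]*z,-z],-1)
    E=f['extrinsics'];W=(P-E[:3,3])@E[:3,:3]
    W[z==0]=np.nan
    return W
def ray(f,u,v,h):
    K=f['K'];E=f['extrinsics'];d=np.array([(u-K[0,2])/K[0,0],-(v-K[1,2])/K[1,1],-1])@E[:3,:3]
    c=-E[:3,3]@E[:3,:3]; return c+d*(h-c[2])/d[2]
def proj(f,p):
    E=f['extrinsics'];c=E[:3,:3]@np.asarray(p)+E[:3,3];K=f['K'];return np.array([K[0,0]*c[0]/-c[2]+K[0,2],K[1,1]*-c[1]/-c[2]+K[1,2]])
E
python3 - <<'E'
from h import *
a=snap('scene','s0.png');b=snap('top','t0.png')
for f in(a,b):
    print(f['K'].round(1).tolist(),f['extrinsics'].round(3).tolist(),(f['z_map']==0).mean())
    E=f['extrinsics'];print(-E[:3,3]@E[:3,:3])
print({k:np.round(v,3) if v is not None else v for k,v in state().items()})
np.savez('f0.npz',s=a['pixels'],t=b['pixels'],sz=a['z_map'],tz=b['z_map'])
E
```

```text
pics
[[497.3, 0.0, 254.5], [0.0, 497.3, 199.3], [0.0, 0.0, 1.0]] [[0.631, 0.776, -0.002, -279.642], [-0.621, 0.507, 0.597, 244.071], [0.465, -0.376, 0.802, -1852.572], [0.0, 0.0, 0.0, 1.0]] 0.0036112467447916665
[1188.8952687  -602.46816584 1339.16139582]
[[385.2, 0.0, 252.6], [0.0, 385.2, 189.9], [0.0, 0.0, 1.0]] [[0.017, -1.0, 0.016, -61.294], [0.991, 0.019, 0.133, -493.35], [-0.134, 0.014, 0.991, -1098.022], [0.0, 0.0, 0.0, 1.0]] 0.0041351318359375
[ 343.06761261  -36.80190243 1154.88196768]
{'t': np.float64(0.1), 'q': array([-1.131,  0.241,  0.004,  1.335,  0.   ,  1.571]), 'dq': array([-0.   , -0.001,  0.004, -0.   , -0.001, -0.   ]), 'tau': array([-1.0000e-03, -3.7314e+01,  2.5301e+01,  1.1000e-02, -0.0000e+00,
        0.0000e+00]), 'ee_pos': array([ 212.634, -451.893,  230.478]), 'orientation': array([-3.064e+00, -6.850e-01,  1.000e-03]), 'ft_force': array([0.524, 0.515, 0.323]), 'torque': array([-0.009, -0.017, -0.009]), 'grip_width': np.float64(85.236)}
```

View pics/s0.png

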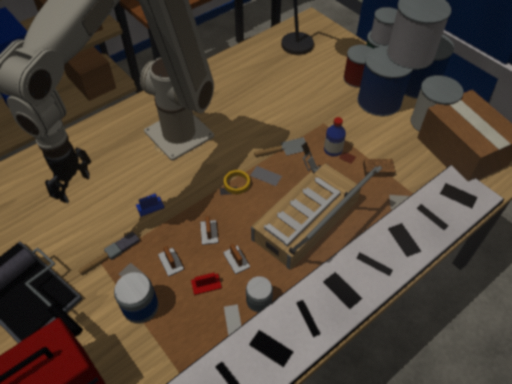

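View pics/t0.png

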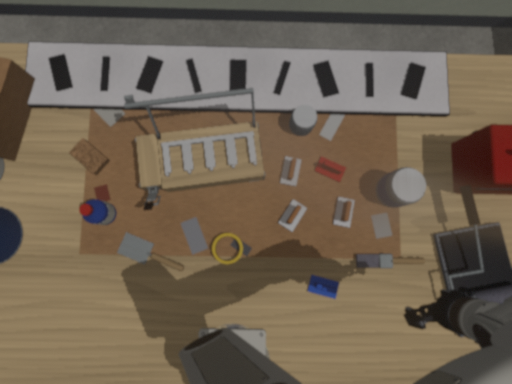

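Top view: three grey floats with wooden ribs at (290,171), (293,215) and (343,211). The red block at (330,168) and the blue one at (323,287) are look-alikes. The carrier is around (200,158), with the latch at (151,197). Paint can (405,187), primer tin (304,120), thinner (96,211). Next I'll measure and confirm in an enlarged crop.

Run:
```python
from h import *
b=snap('top');a=snap('scene')
W=cloud(b)
im=b['pixels']
c1=cv2.resize(im[85:245,125:285],None,fx=4.5,fy=3.75,interpolation=cv2.INTER_CUBIC)
cv2.imwrite('pics/c1.png',cv2.resize(im[85:225,125:285],(800,600),interpolation=cv2.INTER_CUBIC)[:,:,::-1])
cv2.imwrite('pics/c2.png',cv2.resize(im[145:245,265:375],(660,600),interpolation=cv2.INTER_CUBIC)[:,:,::-1])
# float height masks
H=W[:,:,2]
print('table noise',np.nanmean(H[300:330,60:120]),np.nanstd(H[300:330,60:120]))
for (u,v) in [(290,171),(293,215),(343,211),(330,168)]:
    s=np.s_[v-24:v+25,u-24:u+25]
    h=H[s];P=W[s]
    m=((h>28)&(h<62)).astype(np.uint8)
    n,l,st,ce=cv2.connectedComponentsWithStats(m)
    k=l[24,24] or 1+np.argmax(st[1:,4])
    q=P[l==k][:,:2].astype(np.float32); r=cv2.minAreaRect(q)
    print(u,v,st[k,4],'rib med h',np.median(h[l==k]),r, 'mean',q.mean(0))
# carrier
for nm,lo,hi in [('deck',72,92),('rails',92,104)]:
    m=((H>lo)&(H<hi));m[:, :120]=0;m[:,280:]=0;m[:90]=0;m[240:]=0
    n,l,st,ce=cv2.connectedComponentsWithStats(m.astype(np.uint8));k=1+np.argmax(st[1:,4])
    print(nm,st[k],cv2.minAreaRect(W[l==k][:,:2].astype(np.float32)),np.median(H[l==k]))
```

```text
table noise 0.13239164585881172 2.219977873343253
290 171 110 rib med h 53.2051195398582 ((559.632568359375, -165.4157257080078), (13.829017639160156, 59.89165496826172), 79.21373748779297) mean [ 558.63916 -164.60284]
293 215 112 rib med h 53.25271825878001 ((425.4400329589844, -171.73995971679688), (14.125850677490234, 59.544700622558594), 58.12221145629883) mean [ 425.2064  -170.85307]
343 211 139 rib med h 52.33624902562402 ((438.4830322265625, -325.239501953125), (15.251251220703125, 58.98426818847656), 79.2142105102539) mean [ 437.56104 -323.87875]
330 168 137 rib med h 52.53101638466486 ((568.1672973632812, -286.1476135253906), (59.97161865234375, 15.553677558898926), 67.38776397705078) mean [ 566.4857  -284.98724]
deck [ 135  121  130   68 5277] ((585.2047119140625, 102.13019561767578), (162.38812255859375, 355.7639465332031), 8.53921890258789) 79.91605823271784
rails [ 161  131   96   43 1430] ((592.1226806640625, 73.74314880371094), (90.76617431640625, 261.1081237792969), 8.287666320800781) 95.97705678547692
```

View pics/c1.png

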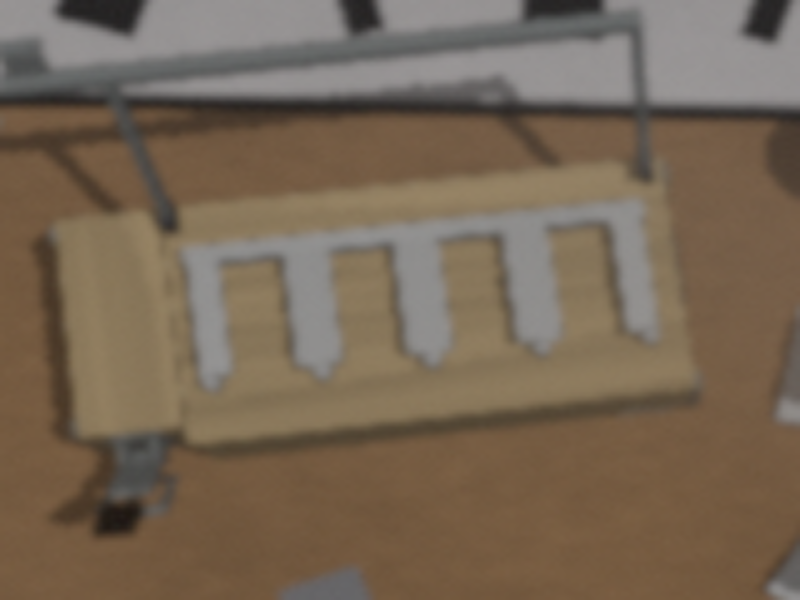

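View pics/c2.png

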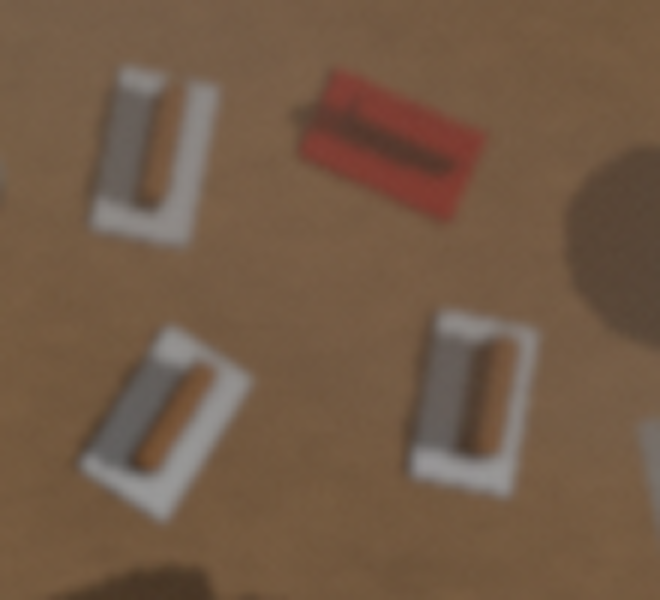

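The crops show three grey floats with brown ribs, at c2 (155,155), (165,425) and (475,400). The red one at c2 (395,145) has no wooden rib and is a look-alike. c1 shows the carrier with four empty channels, the bar raised behind it, and the latch loop with its black tab at c1 (118,518). Next I'll refine the carrier, bar and latch poses from height profiles.

Run:
```python
from h import *
th=np.radians(8.4);c,s=np.cos(th),np.sin(th);R=np.array([[c,s],[-s,c]])
O=np.array([585.2,102.1])
for n in('top','scene'):
    P=[];C=[]
    for _ in range(3):
        f=snap(n);W=cloud(f);P.append(W.reshape(-1,3));C.append(f['pixels'].reshape(-1,3))
    P=np.concatenate(P);C=np.concatenate(C);k=~np.isnan(P[:,0]);P=P[k];C=C[k]
    L=np.c_[(P[:,:2]-O)@R.T,P[:,2]]
    k=(abs(L[:,0])<160)&(abs(L[:,1])<220)&(L[:,2]>-10)&(L[:,2]<260);L=L[k];C=C[k]
    np.save(f'L_{n}.npy',np.c_[L,C])
    print(n)
    def prof(ax,sel,rng,step=3):
        o=[]
        for x in np.arange(*rng,step):
            m=sel&(L[:,ax]>=x)&(L[:,ax]<x+step)
            o.append(f"{x}:{np.median(L[m,2]):.0f}" if m.sum()>3 else f"{x}:-")
        print(' '.join(o))
    y=L[:,1];x=L[:,0]
    ch=(abs(y-2)<15)|(abs(y+60)<15)|(abs(y-64)<15)|(abs(y+122)<15)
    dv=(abs(y+29)<2)|(abs(y-33)<2)|(abs(y+91)<2)
    print('chan',end=' ');prof(0,ch,(-90,100))
    print('div',end=' ');prof(0,dv,(-60,70))
    print('y on rails',end=' ');prof(1,abs(x+0)<15,(-190,190))
    # rails yaw: fit line through rail pts per divider
    m=(L[:,2]>92)&(L[:,2]<101)
    for yc in(-91,-29,33):
        q=L[m&(abs(y-yc)<16)&(abs(x)<25)]; print('div',yc,q[:,1].mean().round(2),np.polyfit(q[:,0],q[:,1],1).round(4),len(q))
    # bar
    m=(L[:,2]>180)&(y<110)&(y>-150); q=L[m]
    if len(q):print('bar',np.median(q,0).round(1),np.polyfit(q[:,1],q[:,0],1),np.percentile(q[:,2],[5,50,95]),np.percentile(q[:,0],[5,50,95]))
    # latch dark tab
    m=(C.max(1)<50)&(L[:,0]<-60)&(abs(y-145)<40)&(L[:,2]>20);q=L[m]
    if len(q):print('tab',len(q),q.mean(0).round(1),q.min(0).round(1),q.max(0).round(1))
```

```text
top
chan -90:1 -87:1 -84:1 -81:47 -78:80 -75:80 -72:80 -69:80 -66:80 -63:80 -60:80 -57:80 -54:80 -51:80 -48:80 -45:80 -42:80 -39:80 -36:80 -33:80 -30:80 -27:80 -24:80 -21:80 -18:80 -15:80 -12:80 -9:80 -6:80 -3:80 0:80 3:80 6:80 9:80 12:80 15:80 18:80 21:80 24:80 27:80 30:80 33:84 36:95 39:96 42:96 45:96 48:93 51:80 54:80 57:80 60:80 63:80 66:80 69:80 72:80 75:80 78:79 81:- 84:- 87:- 90:- 93:- 96:- 99:-
div -60:80 -57:80 -54:82 -51:81 -48:91 -45:91 -42:92 -39:96 -36:96 -33:96 -30:95 -27:95 -24:95 -21:96 -18:96 -15:96 -12:96 -9:97 -6:96 -3:95 0:97 3:96 6:95 9:96 12:96 15:96 18:97 21:97 24:96 27:96 30:96 33:96 36:97 39:97 42:96 45:95 48:- 51:80 54:81 57:80 60:80 63:79 66:79 69:80
y on rails -190:1 -187:1 -184:1 -181:- -178:61 -175:79 -172:80 -169:81 -166:80 -163:80 -160:82 -157:96 -154:96 -151:96 -148:96 -145:97 -142:94 -139:80 -136:80 -133:79 -130:80 -127:80 -124:80 -121:81 -118:80 -115:80 -112:81 -109:80 -106:81 -103:96 -100:96 -97:96 -94:95 -91:96 -88:96 -85:96 -82:96 -79:81 -76:79 -73:80 -70:80 -67:79 -64:81 -61:80 -58:80 -55:80 -52:80 -49:80 -46:79 -43:94 -40:96 -37:96 -34:96 -31:9
[... 2043 characters left out ...]
29:97 32:96 35:97 38:96 41:96 44:95 47:- 50:- 53:83 56:79 59:80 62:78 65:80 68:81 71:80 74:80 77:81 80:92 83:95 86:83 89:96 92:95 95:95 98:94 101:- 104:- 107:84 110:80 113:80 116:79 119:79 122:80 125:80 128:79 131:80 134:80 137:81 140:81 143:80 146:79 149:79 152:80 155:80 158:80 161:81 164:80 167:79 170:80 173:78 176:- 179:- 182:- 185:- 188:-
div -91 -92.87 [-3.00000e-03 -9.28744e+01] 324
div -29 -30.76 [-2.50000e-03 -3.07616e+01] 308
div 33 31.55 [-4.50000e-03  3.15488e+01] 300
bar [124.5 -30.8 211.7] [-6.51061659e-03  1.23875620e+02] [206.22251699 211.68943234 216.15271258] [117.03689762 124.45303248 129.80654642]
tab 146 [-130.7  140.6  133.5] [-142.7  128.4  102.6] [-121.   154.4  153.5]
```

In these points the noses, rail starts, back stop and front edge all sit about 14 mm farther back than the listed values, so the carrier origin is near (571, 100) with yaw about 8.5°. I'll write a move-planning helper and go over float A at (559,-165).

```bash
cat >> h.py <<'E'
from scipy.spatial.transform import Rotation as Rt
YAW=8.5; OC=np.array([571.2,99.6,0])
def c2w(p):
    p=np.asarray(p,float);t=np.radians(YAW);return OC+np.array([p[0]*np.cos(t)-p[1]*np.sin(t),p[0]*np.sin(t)+p[1]*np.cos(t),p[2]])
def w2c(p):
    t=np.radians(YAW);d=np.asarray(p)-OC;c,s=np.cos(t),np.sin(t);return np.array([d[0]*c+d[1]*s,-d[0]*s+d[1]*c,d[2]])
def plan(p,yaw,s=None):
    """turn about tool z first, then shift in turned frame (tool down)"""
    s=s or state();R=Rt.from_rotvec(s['orientation']).as_matrix();y0=np.degrees(np.arctan2(R[1,0],R[0,0]))
    dy=(yaw-y0+90)%180-90
    y=np.radians(y0+dy);x=np.array([np.cos(y),np.sin(y),0]);yy=np.array([np.sin(y),-np.cos(y),0])
    d=np.asarray(p)-s['ee_pos'];sh=np.array([d@x,d@yy,-d[2]])/200
    print('yaw',round(y0,2),'tiltz',R[:,2].round(4),'turn az total',round(-dy/360,4),'shift',sh.round(4),'min rows',max(abs(dy)/10.7,np.linalg.norm(d)/62.5).round(1))
E
python3 - <<'E'
from h import *
plan([559.2,-165.1,150],-10.8)
b=snap('top');W=cloud(b)
# carrier yaw from edges
L=np.load('L_top.npy');x,y,z=L[:,0],L[:,1],L[:,2]
for nm,lo,hi,yr,sg in[('front',40,95,(-165,105),1),('stop',92,101,(-150,95),-1)]:
    m=(z>lo)&(z<hi);xs=[];ys=[]
    for yy in range(*yr,6):
        q=x[m&(abs(y-yy)<3)]
        if nm=='front':q=q[q<-60]
        xs.append(q.min() if sg>0 else q.max());ys.append(yy)
    print(nm,np.polyfit(ys,xs,1,w=None),np.median(xs))
L=np.load('L_scene.npy');x,y,z=L[:,0],L[:,1],L[:,2]
E
```

```text
yaw 25.2 tiltz [-0.e+00  1.e-04 -1.e+00] turn az total 0.1 shift [ 1.4319 -1.7356  0.4064] min rows 7.3
front [-2.45942474e-03 -8.10071295e+01] -80.88301390309122
stop [-3.37914954e-03  4.66041712e+01] 46.617573432774705
```

Emit:
{"name": "carry_out", "arguments": {"commands": [[0,0,0,0,0,0.025],[0,0,0,0,0,0.025],[0,0,0,0,0,0.025],[0,0,0,0,0,0.025]], "hand": -1, "newtons": 60}}

```text
t: 1.05
ee_pos: [212.9, -452.4, 231.3]
orientation: [3.127, -0.304, 0.0]
ft_force: [-0.3, 0.9, -0.4]
grip_width: 85.5
```

Emit:
{"name": "carry_out", "arguments": {"commands": [[0.179,-0.217,0,0,0,0],[0.179,-0.217,0,0,0,0],[0.179,-0.217,0,0,0,0],[0.179,-0.217,0,0,0,0],[0.179,-0.217,0,0,0,0],[0.179,-0.217,0,0,0,0],[0.179,-0.217,0,0,0,0],[0.179,-0.217,0,0,0,0],[0,0,0.2,0,0,0],[0,0,0.2,0,0,0]]}}

```text
t: 2.3
ee_pos: [560.5, -164.1, 150.6]
orientation: [3.128, -0.292, 0.002]
ft_force: [0.2, -0.5, -0.7]
grip_width: 85.4
```

Run:
```python
from h import *
plan([559.2,-165.1,21],-10.8)
a=snap('scene','s1.png');p=proj(a,state()['ee_pos']);print(p, proj(a,[559.2,-165.1,54]))
im=a['pixels'];u,v=int(p[0]),int(p[1]);cv2.imwrite('pics/s1c.png',cv2.resize(im[v-60:v+60,u-80:u+80],(800,600),interpolation=cv2.INTER_CUBIC)[:,:,::-1])
```

```text
yaw -10.68 tiltz [ 1.5e-03 -5.0e-04 -1.0e+00] turn az total 0.0003 shift [-0.0053  0.0059  0.6478] min rows 2.1
[234.88164254 233.78849276] [236.04383411 251.05312037]
```

View pics/s1c.png

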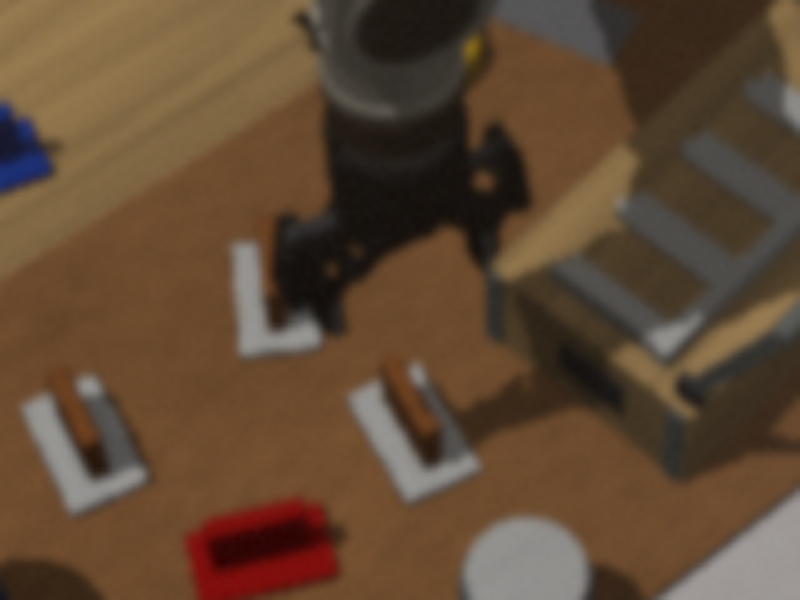

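The crop shows the open fingers straddling the line of float A's rib (crop (415,410)), with the blue look-alike far left and the red one below. Going down and gripping.

Emit:
{"name": "carry_out", "arguments": {"commands": [[-0.005,0.006,0.2,0,0,0],[0,0,0.2,0,0,0],[0,0,0.15,0,0,0],[0,0,0.095,0,0,0],[0,0,0,0,0,0]]}}

```text
t: 2.98
ee_pos: [556.9, -165.8, 21.3]
orientation: [-3.127, 0.296, 0.005]
ft_force: [0.5, 1.1, -0.6]
grip_width: 85.0
```

Emit:
{"name": "carry_out", "arguments": {"commands": [[0,0,0,0,0,0],[0,0,0,0,0,0],[0,0,0,0,0,0],[0,0,0,0,0,0],[0,0,0,0,0,0],[0,0,0,0,0,0]], "hand": 1, "newtons": 70}}

```text
t: 3.72
ee_pos: [558.5, -166.2, 23.0]
orientation: [3.127, -0.296, 0.002]
ft_force: [-0.1, 0.1, 4.2]
grip_width: 12.9
```

Emit:
{"name": "carry_out", "arguments": {"commands": [[0,0,-0.1,0,0,0],[0,0,-0.2,0,0,0],[0,0,-0.25,0,0,0],[0,0,-0.25,0,0,0],[0,0,0,0,0,0],[0,0,0,0,0,0]]}}

```text
t: 4.47
ee_pos: [557.2, -165.8, 181.0]
orientation: [-3.127, 0.296, 0.004]
ft_force: [-0.1, -0.2, -2.7]
grip_width: 13.2
```

Run:
```python
from h import *
print(w2c(state()['ee_pos']))
plan(c2w([-115,-122,101+60]),8.5)
plan(c2w([-95,-122,102]),8.5)
```

```text
[ -53.05856423 -260.40332051  180.99887259]
yaw -10.81 tiltz [-2.2e-03  7.0e-04 -1.0e+00] turn az total -0.0536 shift [-0.3097 -0.692   0.1   ] min rows 2.4
yaw -10.81 tiltz [-2.2e-03  7.0e-04 -1.0e+00] turn az total -0.0536 shift [-0.2097 -0.692   0.395 ] min rows 2.6
```

Emit:
{"name": "carry_out", "arguments": {"commands": [[0,0,0,0,0,-0.0268],[0,0,0,0,0,-0.0268],[-0.15,-0.14,0,0,0,0],[-0.16,-0.14,0,0,0,0],[0,-0.2,0,0,0,0],[0,-0.212,0,0,0,0],[0,0,0.1,0,0,0],[0,0,0.1,0,0,0],[0,0,0,0,0,0]]}}

```text
t: 5.6
ee_pos: [473.0, -37.9, 138.8]
orientation: [-3.132, -0.233, 0.013]
ft_force: [-0.0, 0.4, -1.4]
grip_width: 13.0
```

Run:
```python
from h import *
S=[state()['ee_pos'] for _ in range(5)]
print(w2c(state()['ee_pos']))
plan(c2w([-95,-122,102.5]),8.5)
a=snap('scene');b=snap('top')
p=proj(a,state()['ee_pos']);u,v=int(p[0]),int(p[1])
q=proj(b,state()['ee_pos']);i,j=int(q[0]),int(q[1]);print(p,q)
A=cv2.resize(a['pixels'][v-50:v+50,u-65:u+65],(400,308),interpolation=cv2.INTER_CUBIC)
B=cv2.resize(b['pixels'][j-50:j+50,i-65:i+65],(400,308),interpolation=cv2.INTER_CUBIC)
cv2.imwrite('pics/c3.png',np.hstack([A,B])[:,:,::-1])
# slab points in tool/carrier frame
for f in(a,b):
    W=cloud(f).reshape(-1,3);C=f['pixels'].reshape(-1,3).astype(int);k=~np.isnan(W[:,0])&(np.linalg.norm(W-np.array([*state()['ee_pos'][:2],125]),axis=1)<75);W=W[k];C=C[k]
    L=np.array([w2c(w) for w in W]);m=(abs(L[:,2]-(state()['ee_pos'][2]-15))<8)
    print(len(L),m.sum(),[np.percentile(L[m,i],[1,5,50,95,99]).round(1) for i in range(3)])
```

```text
[-117.41807258 -121.45505078  138.79016867]
yaw 8.52 tiltz [-8.6e-03  7.0e-04 -1.0e+00] turn az total 0.0 shift [0.1121 0.0027 0.1815] min rows 0.7
[251.21738799 194.76798814] [247.89262076 191.45568517]
483 222 [array([-159.2, -153.6, -102.4,  -77. ,  -74.4]), array([-149.2, -148.3, -135.1, -102.9,  -98.4]), array([118.5, 119.3, 124. , 130.6, 133.4])]Traceback (most recent call last):
  File "<stdin>", line 14, in <module>
IndexError: too many indices for array: array is 1-dimensional, but 2 were indexed
```

View pics/c3.png

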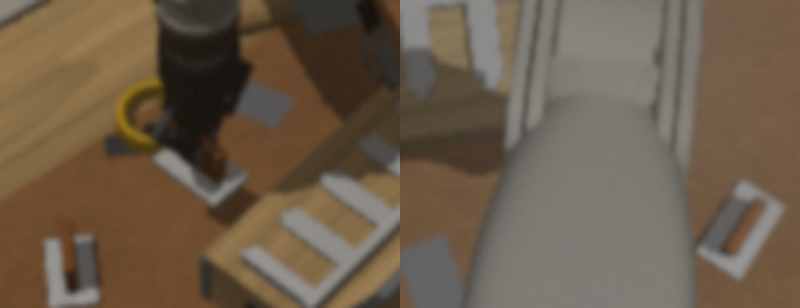

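Scene half of c3: the float is held level in front of channel 1, its slab at about (205,175). The arm hides it from the top camera. The scene cloud gives the slab centre within about 0.5 mm of the channel line. Lowering and entering.

Emit:
{"name": "carry_out", "arguments": {"commands": [[0.06,0.002,0.09,0,0,0],[0.05,0,0.085,0,0,0],[0,0,0,0,0,0],[0,0,0,0,0,0]]}}

```text
t: 6.2
ee_pos: [498.0, -35.5, 107.4]
orientation: [-3.133, -0.233, 0.001]
ft_force: [0.7, -0.3, -1.2]
grip_width: 13.1
```

Emit:
{"name": "carry_out", "arguments": {"commands": [[0.03,0,0,0,0,0],[0.03,0,0,0,0,0],[0.03,0,0,0,0,0],[0.03,0,0,0,0,0],[0.03,0,0,0,0,0],[0.03,0,0,0,0,0],[0,0,0,0,0,0]]}}

```text
t: 7.08
ee_pos: [533.7, -30.0, 106.2]
orientation: [-3.133, -0.233, 0.002]
ft_force: [-0.1, 0.1, -9.8]
grip_width: 12.7
```

Run:
```python
from h import *
s=state();print(w2c(s['ee_pos']),s['ft_force'],s['torque'])
```

```text
[ -56.22241011 -122.63559623  106.23897937] [-0.10837268  0.05675716 -9.75893628] [-0.11759652  0.06369882 -0.029093  ]
```

The rail is pressing down on the slab's top (about 8 N), so I'll lower by about 3 mm and go on.

Emit:
{"name": "carry_out", "arguments": {"commands": [[0,0,0.008,0,0,0],[0,0,0.007,0,0,0],[0,0,0,0,0,0],[0.03,0,0,0,0,0],[0.03,0,0,0,0,0],[0.03,0,0,0,0,0],[0,0,0,0,0,0]]}}

```text
t: 7.95
ee_pos: [552.2, -27.4, 104.2]
orientation: [3.133, 0.233, 0.001]
ft_force: [-0.0, -1.0, -1.6]
grip_width: 12.9
```

Run:
```python
from h import *
s=state();print(w2c(s['ee_pos']),s['ft_force'],s['torque'])
```

```text
[ -37.54051663 -122.81461804  104.23909245] [-0.00850822 -0.98354024 -1.63773932] [ 0.02844784  0.01770241 -0.02064965]
```

Free again. Sliding on to the stop.

Emit:
{"name": "carry_out", "arguments": {"commands": [[0.04,0,0,0,0,0],[0.04,0,0,0,0,0],[0.04,0,0,0,0,0],[0.04,0,0,0,0,0],[0.03,0,0,0,0,0],[0.02,0,0,0,0,0],[0,0,0,0,0,0]]}}

```text
t: 8.82
ee_pos: [593.3, -21.2, 104.2]
orientation: [-3.133, -0.233, -0.0]
ft_force: [-0.4, 0.2, -1.5]
grip_width: 12.6
```

Run:
```python
from h import *
s=state();print(w2c(s['ee_pos']),s['ft_force'],s['torque'])
```

```text
[   4.02021195 -122.74451505  104.23181804] [-0.4018489   0.15638722 -1.54961012] [ 0.07478861 -0.03097932 -0.02598657]
```

Emit:
{"name": "carry_out", "arguments": {"commands": [[0.01,0,0.003,0,0,0],[0.01,0,0.003,0,0,0],[0.01,0,0.002,0,0,0],[0,0,0,0,0,0]]}}

```text
t: 9.32
ee_pos: [595.8, -20.8, 103.3]
orientation: [3.132, 0.232, -0.009]
ft_force: [-10.5, -0.7, 5.9]
grip_width: 12.9
```

Run:
```python
from h import *
s=state();print(w2c(s['ee_pos']),s['ft_force'],s['torque'])
```

```text
[   6.5549281  -122.76732854  103.26010926] [-10.48719414  -0.69831204   5.93026869] [-0.23624319  1.89441567  0.10402132]
```

The float is against the back stop (-10 N) and on the deck. Opening partly and lifting.

Emit:
{"name": "carry_out", "arguments": {"commands": [[0,0,0,0,0,0],[0,0,0,0,0,0],[0,0,0,0,0,0],[0,0,0,0,0,0]], "hand": 0.2}}

```text
t: 9.82
ee_pos: [599.3, -20.4, 102.7]
orientation: [3.133, 0.233, 0.001]
ft_force: [0.2, -0.5, -0.1]
grip_width: 34.1
```

Emit:
{"name": "carry_out", "arguments": {"commands": [[0,0,-0.1,0,0,0],[0,0,-0.25,0,0,0],[0,0,-0.25,0,0,0],[-0.25,0,0,0,0,0],[-0.25,0.1,0,0,0,0],[-0.25,0.15,0,0,0,0],[-0.1,0.25,0,0,0,0],[0,0,0,0,0,0]]}}

```text
t: 10.82
ee_pos: [444.7, -147.1, 223.2]
orientation: [3.133, 0.224, 0.001]
ft_force: [0.9, -0.1, -0.5]
grip_width: 34.3
```

```bash
cat >> h.py <<'E'
def ribs(f,zlo,zhi,box):
    W=cloud(f);H=W[:,:,2]
    m=((H>zlo)&(H<zhi)&(W[:,:,0]>box[0])&(W[:,:,0]<box[1])&(W[:,:,1]>box[2])&(W[:,:,1]<box[3])).astype(np.uint8)
    n,l,st,ce=cv2.connectedComponentsWithStats(m);out=[]
    for k in range(1,n):
        if st[k,4]<40: continue
        q=W[l==k][:,:2].astype(np.float32);(c,(w,h),a)=cv2.minAreaRect(q)
        yaw=(a if w>h else a+90);yaw=(yaw+90)%180-90
        out.append((np.round(c,1),np.round(sorted((w,h)),1),round(yaw,1),np.round(ce[k]),f['pixels'][l==k].mean(0).round()))
    return out
E
python3 - <<'E'
from h import *
b=snap('top')
for r in ribs(b,30,62,(300,650,-420,-80)):print(r)
for r in ribs(b,110,145,(500,700,-100,200)):print('home',r,w2c([*r[0],0]))
print(state()['ee_pos'],w2c(state()['ee_pos']))
E
```

```text
home (array([596.4, -21. ]), array([14., 60.]), 8.6, array([242., 148.]), array([108.,  85.,  68.])) [   7.09738477 -123.00011028    0.        ]
[ 445.31105928 -145.72838011  223.03144664] [-160.76800279 -224.02608947  223.03144664]
```

Float 1 is home: rib seen at carrier (7.1,-123.0), 60 long, and yaw matches the carrier. The arm hides the other two from the top camera, so I'll look from the scene camera.

```bash
sed -i 's/OC=np.array(\[571.2,99.6,0\])/OC=np.array([570.6,98.8,0])/' h.py
python3 - <<'E'
from h import *
a=snap('scene')
for r in ribs(a,25,62,(300,650,-420,-80)):print(r)
plan([425.3,-171.3,150],-31.9)
plan([438,-324.6,150],-10.8)
E
```

```text
(array([ 425.5, -173.5]), array([14. , 66.5]), -31.7, array([208., 226.]), array([94., 64., 42.]))
(array([ 438.6, -328.2]), array([13.4, 64.8]), -10.2, array([169., 256.]), array([89., 58., 36.]))
(array([ 569.1, -288.1]), array([16.7, 59.7]), 67.6, array([205., 279.]), array([82., 12.,  9.]))
yaw 8.4 tiltz [ 7.e-04  3.e-04 -1.e+00] turn az total 0.1119 shift [-0.0165  0.1664  0.3645] min rows 3.8
yaw 8.4 tiltz [ 7.e-04  3.e-04 -1.e+00] turn az total 0.0533 shift [0.1307 0.8903 0.3645] min rows 3.1
```

Floats B and C are unmoved. Taking B at (425.3,-171.3), yaw -31.9.

Emit:
{"name": "carry_out", "arguments": {"commands": [[0,0,0,0,0,0.028],[0,0,0,0,0,0.028],[0,0,0,0,0,0.028],[0,0,0,0,0,0.028],[-0.016,0.166,0,0,0,0],[0,0,0.18,0,0,0],[0,0,0.18,0,0,0],[0,0,0,0,0,0]], "hand": -1}}

```text
t: 11.92
ee_pos: [401.4, -222.0, 146.8]
orientation: [-3.005, 0.724, -0.003]
ft_force: [0.1, -0.4, -0.1]
grip_width: 85.5
```

Run:
```python
from h import *
for i in range(3): plan([425.3,-171.3,20],-31.9)
```

```text
yaw -27.09 tiltz [ 0.0136  0.0489 -0.9987] turn az total 0.0133 shift [-0.0326 -0.2785  0.6339] min rows 2.2
yaw -27.09 tiltz [ 0.0136  0.0489 -0.9987] turn az total 0.0133 shift [-0.0326 -0.2785  0.6339] min rows 2.2
yaw -27.09 tiltz [ 0.0136  0.0489 -0.9987] turn az total 0.0133 shift [-0.0326 -0.2785  0.6339] min rows 2.2
```

Emit:
{"name": "carry_out", "arguments": {"commands": [[0,0,0,0,0,0],[0,0,0,0,0,0]]}}

```text
t: 12.18
ee_pos: [404.2, -224.6, 150.8]
orientation: [-3.007, 0.727, -0.017]
ft_force: [-0.4, -0.3, 0.3]
grip_width: 85.4
```

Run:
```python
from h import *
s=state();print(s['q'].round(3),s['dq'].round(3),s['ft_force'],s['tau'].round(1));plan([425.3,-171.3,20],-31.9)
a=snap('scene')
for r in ribs(a,25,62,(300,650,-420,-80)):print(r)
```

```text
[-0.539  0.223 -0.236  1.115  0.049  3.076] [-0.006 -0.003 -0.007 -0.004  0.001 -0.001] [-0.40465198 -0.25260056  0.34735761] [  0.1 -34.1  23.2   0.1   0.2   0. ]
yaw -27.17 tiltz [ 0.022   0.0436 -0.9988] turn az total 0.0131 shift [-0.0513 -0.282   0.6542] min rows 2.3
(array([ 426.5, -174.2]), array([14. , 63.1]), -31.7, array([208., 226.]), array([75., 51., 34.]))
(array([ 438.6, -328.1]), array([13.6, 62.3]), -11.5, array([169., 256.]), array([87., 57., 35.]))
(array([ 568.4, -287.8]), array([17.6, 59.6]), 67.0, array([205., 279.]), array([81., 12.,  9.]))
```

Joint 6 is at its limit (q6 ≈ 176°), so I'll use the half-turned grasp from here on. I'm turning the tool about 175° back in two calls.

Emit:
{"name": "carry_out", "arguments": {"commands": [[0,0,0,0,0,-0.027],[0,0,0,0,0,-0.027],[0,0,0,0,0,-0.027],[0,0,0,0,0,-0.027],[0,0,0,0,0,-0.027],[0,0,0,0,0,-0.027],[0,0,0,0,0,-0.027],[0,0,0,0,0,-0.027],[0,0,0,0,0,-0.027],[0,0,0,0,0,0]]}}

```text
t: 13.48
ee_pos: [403.3, -224.6, 150.1]
orientation: [-2.694, -1.56, -0.063]
ft_force: [-0.3, 0.4, 0.7]
grip_width: 85.4
```

Emit:
{"name": "carry_out", "arguments": {"commands": [[0,0,0,0,0,-0.027],[0,0,0,0,0,-0.027],[0,0,0,0,0,-0.027],[0,0,0,0,0,-0.027],[0,0,0,0,0,-0.027],[0,0,0,0,0,-0.027],[0,0,0,0,0,-0.027],[0,0,0,0,0,-0.027],[0,0,0,0,0,-0.027],[0,0,0,0,0,0]]}}

```text
t: 14.72
ee_pos: [403.1, -224.5, 149.7]
orientation: [0.877, 3.009, 0.076]
ft_force: [0.1, 0.5, -0.1]
grip_width: 85.7
```

```bash
cat >> h.py <<'E'
def plan(p,yaw,s=None,n=1):
    """turn first (one rotvec in the tool frame, to tool-down at yaw), then shift in the turned frame"""
    s=s or state();R=Rt.from_rotvec(s['orientation']).as_matrix();y=np.radians(yaw)
    G=np.array([[np.cos(y),np.sin(y),0],[np.sin(y),-np.cos(y),0],[0,0,-1]])
    rv=Rt.from_matrix(R.T@G).as_rotvec()
    d=np.asarray(p)-s['ee_pos'];sh=G.T@d/200
    print('yaw',np.degrees(np.arctan2(R[1,0],R[0,0])).round(2),'turn',(rv/2/np.pi).round(4),'shift',sh.round(4),'min rows',max(np.degrees(np.linalg.norm(rv))/10.7,np.linalg.norm(d)/62.5).round(1),'q5,6',s['q'][4:].round(2),'TCP in carrier',w2c(s['ee_pos']).round(1),'F',s['ft_force'].round(1))
E
python3 - <<'E'
from h import *
plan([425.3,-171.3,100],148.1)
E
```

```text
yaw 147.5 turn [ 0.0077 -0.0011 -0.0017] shift [0.0461 0.2845 0.2484] min rows 1.2 q5,6 [0.05 0.03] TCP in carrier [-213.5 -295.   149.7] F [ 0.1  0.5 -0.1]
```

Emit:
{"name": "carry_out", "arguments": {"commands": [[0,0,0,0.0077,-0.0011,-0.0017],[0.046,0.284,0,0,0,0],[0,0,0.125,0,0,0],[0,0,0.123,0,0,0],[0,0,0,0,0,0],[0,0,0,0,0,0]]}}

```text
t: 15.48
ee_pos: [425.3, -171.5, 100.5]
orientation: [0.86, 3.021, 0.0]
ft_force: [0.6, -0.1, 0.4]
grip_width: 85.5
```

Run:
```python
from h import *
plan([425.3,-171.3,20],148.1)
a=snap('scene')
for r in ribs(a,25,62,(300,650,-420,-80)):print(r)
```

```text
yaw 148.22 turn [0.0001 0.0001 0.0003] shift [2.000e-04 8.000e-04 4.024e-01] min rows 1.3 q5,6 [0.   0.17] TCP in carrier [-183.7 -245.8  100.5] F [ 0.6 -0.1  0.4]
(array([ 427.3, -174.8]), array([14. , 60.3]), -32.2, array([208., 226.]), array([80., 56., 38.]))
(array([545.8, -83.6]), array([ 7.3, 29.1]), 12.8, array([254., 235.]), array([60., 50., 39.]))
(array([ 439., -328.]), array([13.9, 62.4]), -10.7, array([169., 256.]), array([86., 56., 35.]))
(array([ 569.8, -288.3]), array([16. , 59.6]), 67.5, array([205., 279.]), array([81., 12.,  9.]))
```

Emit:
{"name": "carry_out", "arguments": {"commands": [[0,0,0.2,0,0,0],[0,0,0.1,0,0,0],[0,0,0.1,0,0,0],[0,0,0,0,0,0]]}}

```text
t: 16.02
ee_pos: [424.2, -171.1, 19.4]
orientation: [-0.858, -3.02, -0.001]
ft_force: [-0.4, 0.4, 0.7]
grip_width: 85.2
```

Emit:
{"name": "carry_out", "arguments": {"commands": [[0,0,0,0,0,0],[0,0,0,0,0,0],[0,0,0,0,0,0],[0,0,0,0,0,0],[0,0,0,0,0,0],[0,0,0,0,0,0]], "hand": 1}}

```text
t: 16.77
ee_pos: [425.0, -171.3, 20.1]
orientation: [0.857, 3.022, 0.0]
ft_force: [-1.7, -0.1, 6.1]
grip_width: 13.3
```

Emit:
{"name": "carry_out", "arguments": {"commands": [[0,0,-0.1,0,0,0],[0,0,-0.25,0,0,0],[0,0,-0.25,0,0,0],[0,0,0,0,0,-0.028],[0,0,0,0,0,-0.028],[0,0,0,0,0,-0.028],[0,0,0,0,0,-0.028],[0,0,0,0,0,0]]}}

```text
t: 17.77
ee_pos: [424.0, -170.7, 138.8]
orientation: [0.234, -3.131, -0.002]
ft_force: [-0.0, 0.2, -2.6]
grip_width: 13.3
```

Run:
```python
from h import *
print(state()['grip_width']);plan(c2w([-115,-60,140]),188.5)
```

```text
13.328524534517907
yaw -171.45 turn [ 0.0003 -0.0003  0.0001] shift [-0.3491  0.9245 -0.0062] min rows 3.2 q5,6 [ 0.   -0.53] TCP in carrier [-184.8 -244.9  138.8] F [-0.   0.2 -2.6]
```

Emit:
{"name": "carry_out", "arguments": {"commands": [[-0.087,0.231,0,0,0,0],[-0.087,0.231,0,0,0,0],[-0.087,0.231,0,0,0,0],[-0.088,0.231,0,0,0,0],[0,0,0,0,0,0],[0,0,0,0,0,0]]}}

```text
t: 18.52
ee_pos: [465.3, 22.0, 139.2]
orientation: [0.236, -3.131, 0.0]
ft_force: [0.5, -0.6, -2.0]
grip_width: 13.0
```

```bash
cat >> h.py <<'E'
def slab(ztop):
    """held slab seen by the scene camera, in the carrier frame"""
    a=snap('scene');s=state();W=cloud(a).reshape(-1,3);W=W[~np.isnan(W[:,0])]
    L=(W-OC);t=np.radians(YAW);c,q=np.cos(t),np.sin(t);L=np.c_[L[:,0]*c+L[:,1]*q,-L[:,0]*q+L[:,1]*c,L[:,2]]
    T=w2c(s['ee_pos']);m=(abs(L[:,0]-T[0])<50)&(abs(L[:,1]-T[1])<35)&(abs(L[:,2]-ztop)<5)
    print('slab',m.sum(),[np.percentile(L[m,i],[1,50,99]).round(1) for i in range(3)],'TCP',T)
E
python3 - <<'E'
from h import *
slab(state()['ee_pos'][2]-13)
plan(c2w([-95,-60,102.5]),188.5)
E
```

```text
slab 202 [array([-154.8,  -97.9,  -73.1]), array([-88.3, -73.4, -36.9]), array([121.6, 126.4, 131. ])] TCP [-115.59173007  -60.91967413  139.25092053]
yaw -171.44 turn [ 0.     -0.0003  0.0002] shift [-0.103   0.0046  0.1838] min rows 0.7 q5,6 [ 0.  -0.1] TCP in carrier [-115.6  -60.9  139.3] F [ 0.6  0.3 -2.9]
```

Emit:
{"name": "carry_out", "arguments": {"commands": [[-0.05,0.004,0.1,0,0,0],[-0.053,0,0.084,0,0,0],[0,0,0,0,0,0],[0,0,0,0,0,0]]}}

```text
t: 19.08
ee_pos: [485.8, 25.5, 102.9]
orientation: [0.235, -3.131, -0.001]
ft_force: [-0.1, 0.1, -2.0]
grip_width: 13.1
```

Emit:
{"name": "carry_out", "arguments": {"commands": [[-0.03,0,0,0,0,0],[-0.03,0,0,0,0,0],[-0.03,0,0,0,0,0],[-0.03,0,0,0,0,0],[-0.03,0,0,0,0,0],[-0.03,0,0,0,0,0],[0,0,0,0,0,0]]}}

```text
t: 19.95
ee_pos: [522.3, 31.5, 102.8]
orientation: [0.237, -3.132, -0.001]
ft_force: [0.8, -0.7, -3.4]
grip_width: 13.2
```

Run:
```python
from h import *
plan(c2w([8,-60,102]),188.5);print(state()['torque'])
```

```text
yaw -171.33 turn [ 0.0001 -0.      0.0005] shift [-0.3288 -0.0029  0.004 ] min rows 1.1 q5,6 [ 0.   -0.09] TCP in carrier [-57.8 -59.4 102.8] F [ 0.8 -0.7 -3.4]
[0.01549854 0.06607822 0.02294685]
```

Slid in freely. Going on to near the stop.

Emit:
{"name": "carry_out", "arguments": {"commands": [[-0.05,0,0,0,0,0],[-0.05,0,0,0,0,0],[-0.05,0,0,0,0,0],[-0.05,0,0,0,0,0],[-0.05,0,0,0,0,0],[-0.03,0,0,0,0,0],[-0.02,0,0,0,0,0],[0,0,0,0,0,0]]}}

```text
t: 20.95
ee_pos: [581.1, 40.5, 102.8]
orientation: [0.237, -3.132, -0.001]
ft_force: [-0.2, -1.2, -3.1]
grip_width: 13.0
```

Emit:
{"name": "carry_out", "arguments": {"commands": [[-0.01,0,0.003,0,0,0],[-0.01,0,0.003,0,0,0],[-0.01,0,0.002,0,0,0],[-0.01,0,0,0,0,0],[0,0,0,0,0,0]]}}

```text
t: 21.58
ee_pos: [586.8, 41.3, 100.8]
orientation: [0.237, -3.128, -0.0]
ft_force: [-4.5, -0.8, -0.4]
grip_width: 13.2
```

Run:
```python
from h import *
plan(c2w([8,-60,102]),188.5);print(state()['torque'])
```

```text
yaw -171.35 turn [ 0.0001 -0.0008  0.0004] shift [-0.0022 -0.0038 -0.0058] min rows 0.0 q5,6 [ 0.   -0.08] TCP in carrier [  7.6 -59.2 100.8] F [-4.5 -0.8 -0.4]
[-0.1636606   1.1305156  -0.06736297]
```

Emit:
{"name": "carry_out", "arguments": {"commands": [[-0.01,0,0.003,0,0,0],[0,0,0.003,0,0,0],[0,0,0,0,0,0]]}}

```text
t: 21.95
ee_pos: [586.9, 41.4, 100.5]
orientation: [0.236, -3.125, 0.0]
ft_force: [-12.1, -2.7, 7.9]
grip_width: 13.5
```

Emit:
{"name": "carry_out", "arguments": {"commands": [[0,0,0,0,0,0],[0,0,0,0,0,0],[0,0,0,0,0,0],[0,0,0,0,0,0]], "hand": 0.2}}

```text
t: 22.45
ee_pos: [591.3, 42.0, 100.1]
orientation: [-0.237, 3.132, 0.001]
ft_force: [-0.6, -0.6, 0.6]
grip_width: 33.9
```

Emit:
{"name": "carry_out", "arguments": {"commands": [[0,0,-0.1,0,0,0],[0,0,-0.25,0,0,0],[0,0,-0.25,0,0,0],[0.2,-0.2,0,0,0,0],[0.2,-0.2,0,0,0,0],[0.2,-0.2,0,0,0,0],[0.1,-0.25,0,0,0,0],[0,-0.25,0,0,0,0],[0,0,0,0,0,0]]}}

```text
t: 23.58
ee_pos: [485.8, -199.8, 219.9]
orientation: [-0.229, 3.133, -0.001]
ft_force: [-0.1, 1.5, -0.7]
grip_width: 34.1
```

Run:
```python
from h import *
b=snap('top');a=snap('scene')
for f in(a,b):
  for r in ribs(f,28,62,(300,530,-420,-80)):print(r)
  for r in ribs(f,110,145,(500,700,-100,200)):print('home',r,w2c([*r[0],0]))
plan([438,-325,100],169.2)
```

```text
(array([ 437.8, -328.2]), array([13.5, 65.5]), -10.0, array([169., 256.]), array([89., 58., 36.]))
home (array([586.3,  39.9]), array([19.8, 62.6]), 8.7, array([295., 209.]), array([56., 39., 26.])) [  6.82157474 -60.57364211   0.        ]
home (array([597.8, -22.2]), array([19.5, 60.4]), 7.2, array([281., 221.]), array([73., 48., 30.])) [   9.01629274 -123.69133545    0.        ]
home (array([596.5, -21.1]), array([14.1, 58.8]), 8.6, array([242., 148.]), array([99., 79., 64.])) [   7.89316247 -122.41126577    0.        ]
home (array([587.2,  40.9]), array([13.9, 59.9]), 8.4, array([220., 151.]), array([79., 64., 52.])) [  7.85949843 -59.71765471   0.        ]
yaw -171.41 turn [ 0.0002 -0.0001  0.0539] shift [ 0.1134 -0.6734  0.5987] min rows 2.9 q5,6 [ 0.   -0.54] TCP in carrier [-127.9 -279.9  219.7] F [ 0.4 -0.4  0. ]
```

Two floats are home at carrier x 7.9 and 7.9. Going over the third, C, at (438,-325).

Emit:
{"name": "carry_out", "arguments": {"commands": [[0,0,0,0,0,0.027],[0,0,0,0,0,0.027],[0.037,-0.224,0,0,0,0],[0.038,-0.224,0,0,0,0],[0.038,-0.225,0,0,0,0],[0,0,0.25,0,0,0],[0,0,0.25,0,0,0],[0,0,0.1,0,0,0],[0,0,0,0,0,0]], "hand": -1}}

```text
t: 24.8
ee_pos: [437.4, -322.2, 98.1]
orientation: [-0.291, -3.123, -0.005]
ft_force: [0.8, -1.2, 0.2]
grip_width: 85.3
```

Run:
```python
from h import *
a=snap('scene')
for r in ribs(a,28,62,(300,530,-420,-80)):print(r)
plan([438,-324.8,20],169.2)
```

```text
(array([ 437., -328.]), array([13.4, 65.5]), -9.8, array([169., 256.]), array([74., 49., 32.]))
yaw 169.34 turn [ 0.0002 -0.0003  0.0004] shift [ 0.0012 -0.0082  0.3987] min rows 1.3 q5,6 [ 0.   -0.45] TCP in carrier [-193.  -397.9   99.7] F [ 0.2 -0.1 -0.3]
```

Emit:
{"name": "carry_out", "arguments": {"commands": [[0,-0.006,0.2,0,0,0],[0,0,0.1,0,0,0],[0,0,0.097,0,0,0],[0,0,0,0,0,0]]}}

```text
t: 25.35
ee_pos: [438.4, -325.2, 20.9]
orientation: [-0.293, -3.127, -0.001]
ft_force: [0.2, 0.8, 0.8]
grip_width: 85.8
```

Emit:
{"name": "carry_out", "arguments": {"commands": [[0,0,0,0,0,0],[0,0,0,0,0,0],[0,0,0,0,0,0],[0,0,0,0,0,0],[0,0,0,0,0,0],[0,0,0,0,0,0]], "hand": 1}}

```text
t: 26.1
ee_pos: [438.3, -326.2, 21.1]
orientation: [0.295, 3.127, -0.0]
ft_force: [-1.7, -0.9, 5.7]
grip_width: 13.0
```

Emit:
{"name": "carry_out", "arguments": {"commands": [[0,0,-0.1,0,0,0],[0,0,-0.25,0,0,0],[0,0,-0.25,0,0,0],[0,0,0,0,0,-0.027],[0,0,0,0,0,-0.0268],[0,0,0,0,0,0]]}}

```text
t: 26.85
ee_pos: [437.4, -325.2, 139.5]
orientation: [0.232, -3.131, -0.003]
ft_force: [-0.3, -0.7, -2.8]
grip_width: 13.2
```

Run:
```python
from h import *
print(state()['grip_width']);plan(c2w([-115,2,140]),188.5)
```

```text
13.1907500695621
yaw -171.52 turn [ 0.0004 -0.0003 -0.0001] shift [-0.397   2.0085 -0.0023] min rows 6.6 q5,6 [ 0.   -0.79] TCP in carrier [-194.4 -399.7  139.5] F [-0.3 -0.7 -2.8]
```

Emit:
{"name": "carry_out", "arguments": {"commands": [[-0.05,0.251,0,0,0,0],[-0.05,0.251,0,0,0,0],[-0.05,0.251,0,0,0,0],[-0.05,0.251,0,0,0,0],[-0.05,0.251,0,0,0,0],[-0.05,0.251,0,0,0,0],[-0.05,0.251,0,0,0,0],[-0.047,0.251,0,0,0,0],[0,0,0,0,0,0],[0,0,0,0,0,0]]}}

```text
t: 28.1
ee_pos: [456.0, 83.0, 140.1]
orientation: [0.234, -3.131, 0.0]
ft_force: [0.4, -0.0, -2.7]
grip_width: 13.1
```

Run:
```python
from h import *
print(state()['grip_width']);slab(state()['ee_pos'][2]-13)
plan(c2w([-95,2,102.5]),188.5)
```

```text
13.064982527221922
slab 186 [array([-158.3, -104.5,  -74.1]), array([-26.1, -12. ,  22.7]), array([122.5, 127. , 131.8])] TCP [-115.71061394    0.72451068  140.21015914]
yaw -171.51 turn [ 0.     -0.0003 -0.    ] shift [-0.1036  0.0064  0.1886] min rows 0.7 q5,6 [0.   0.03] TCP in carrier [-115.7    0.7  140.2] F [-0.4  0.4 -2.6]
```

Emit:
{"name": "carry_out", "arguments": {"commands": [[-0.05,0.006,0.1,0,0,0],[-0.053,0,0.086,0,0,0],[0,0,0,0,0,0],[0,0,0,0,0,0]]}}

```text
t: 28.65
ee_pos: [476.5, 86.8, 103.4]
orientation: [0.233, -3.131, -0.001]
ft_force: [-0.2, -0.0, -1.8]
grip_width: 13.1
```

Emit:
{"name": "carry_out", "arguments": {"commands": [[-0.03,0,0,0,0,0],[-0.03,0,0,0,0,0],[-0.03,0,0,0,0,0],[-0.03,0,0,0,0,0],[-0.03,0,0,0,0,0],[-0.03,0,0,0,0,0],[0,0,0,0,0,0]]}}

```text
t: 29.52
ee_pos: [512.9, 92.9, 103.4]
orientation: [0.235, -3.133, -0.001]
ft_force: [-0.6, -0.5, -2.7]
grip_width: 13.2
```

Run:
```python
from h import *
plan(c2w([8,2,102]),188.5);print(state()['torque'],state()['grip_width'])
```

```text
yaw -171.41 turn [ 0.0001 -0.      0.0003] shift [-0.3297 -0.0035  0.0072] min rows 1.1 q5,6 [0.   0.03] TCP in carrier [-57.9   2.7 103.4] F [-0.6 -0.5 -2.7]
[-0.06512834  0.01698095 -0.01980553] 13.198538461590084
```

Emit:
{"name": "carry_out", "arguments": {"commands": [[-0.05,0,0,0,0,0],[-0.05,0,0,0,0,0],[-0.05,0,0,0,0,0],[-0.05,0,0,0,0,0],[-0.05,0,0,0,0,0],[-0.03,0,0,0,0,0],[-0.02,0,0,0,0,0],[0,0,0,0,0,0]]}}

```text
t: 30.52
ee_pos: [571.8, 101.8, 103.4]
orientation: [0.235, -3.132, -0.001]
ft_force: [0.3, 0.9, -1.7]
grip_width: 12.9
```

Emit:
{"name": "carry_out", "arguments": {"commands": [[-0.01,0,0.004,0,0,0],[-0.01,0,0.004,0,0,0],[-0.01,0,0.003,0,0,0],[-0.01,0,0,0,0,0],[0,0,0,0,0,0]]}}

```text
t: 31.15
ee_pos: [578.1, 102.7, 101.2]
orientation: [0.235, -3.129, -0.0]
ft_force: [-5.9, -1.6, 1.1]
grip_width: 12.8
```

Run:
```python
from h import *
plan(c2w([8,2,102]),188.5);print(state()['torque'],state()['grip_width'])
```

```text
yaw -171.4 turn [ 0.0001 -0.0005  0.0003] shift [ 0.0001 -0.0039 -0.0038] min rows 0.0 q5,6 [0.   0.03] TCP in carrier [  8.    2.8 101.2] F [-5.9 -1.6  1.1]
[-0.16232324  1.0786319   0.02076074] 12.843490135771102
```

Emit:
{"name": "carry_out", "arguments": {"commands": [[-0.01,0,0.004,0,0,0],[0,0,0.003,0,0,0],[0,0,0,0,0,0]]}}

```text
t: 31.52
ee_pos: [578.2, 102.8, 101.2]
orientation: [0.235, -3.127, -0.0]
ft_force: [-12.6, -1.9, 11.2]
grip_width: 13.2
```

Emit:
{"name": "carry_out", "arguments": {"commands": [[0,0,0,0,0,0],[0,0,0,0,0,0],[0,0,0,0,0,0],[0,0,0,0,0,0]], "hand": 0.2}}

```text
t: 32.02
ee_pos: [581.9, 103.3, 99.8]
orientation: [0.235, -3.133, -0.001]
ft_force: [0.1, 0.7, -0.1]
grip_width: 34.1
```

Emit:
{"name": "carry_out", "arguments": {"commands": [[0,0,-0.1,0,0,0],[0,0,-0.25,0,0,0],[0,0,-0.25,0,0,0],[0.2,-0.1,-0.2,0,0,0],[0.25,-0.1,0,0,0,0],[0.25,-0.1,0,0,0,0],[0.25,-0.1,0,0,0,0],[0,0,0,0,0,0]]}}

```text
t: 33.02
ee_pos: [402.7, -5.4, 260.1]
orientation: [0.231, -3.132, -0.001]
ft_force: [0.9, 0.5, 0.0]
grip_width: 34.0
```

Run:
```python
from h import *
b=snap('top','t2.png');a=snap('scene')
for f in(a,b):
  for r in ribs(f,110,145,(500,700,-100,200)):print('home',r[:3],w2c([*r[0],0]))
t=np.radians(YAW);M=np.array([[np.cos(t),np.sin(t),0],[-np.sin(t),np.cos(t),0],[0,0,1]])
for f in(a,b):
  W=cloud(f).reshape(-1,3);k=~np.isnan(W[:,0]);L=(W[k]-OC)@M.T
  m=(abs(L[:,1]+30)<40)&(L[:,0]>90)&(L[:,2]>150)&(L[:,2]<235);print('bar',m.sum(),np.median(L[m],0),np.percentile(L[m],[2,98],axis=0).round(1))
plan(c2w([60,-30,260]),98.5)
```

```text
home (array([577.4, 100.3]), array([20.2, 60.4]), 9.4) [6.94702199 0.4784198  0.        ]
home (array([587.5,  38.9]), array([19.2, 61.3]), 8.7) [  7.86058436 -61.74002926   0.        ]
home (array([596.8, -22.8]), array([18.3, 60.7]), 7.7) [   7.93859123 -124.13693556    0.        ]
home (array([596.7, -20.9]), array([14. , 59.4]), 8.5) [   8.12052752 -122.24302447    0.        ]
home (array([588.2,  41. ]), array([13.9, 57.5]), 8.2) [  8.86329523 -59.76656254   0.        ]
home (array([588. , 103.7]), array([14. , 38.3]), 8.8) [17.93314214  2.27429398  0.        ]
bar 121 [139.04049229 -29.96874003 212.16933905] [[130.9 -67.5 206.1]
 [144.8   7.7 216.1]]
bar 176 [137.23453602 -29.88391741 211.41136792] [[131.9 -68.6 205. ]
 [145.6   8.4 215. ]]
yaw -171.45 turn [3.000e-04 2.000e-04 2.501e-01] shift [0.2391 1.1891 0.0025] min rows 8.4 q5,6 [ 0.   -0.16] TCP in carrier [-177.8  -77.8  260.5] F [ 0.4 -0.3  0.2]
```

View pics/t2.png

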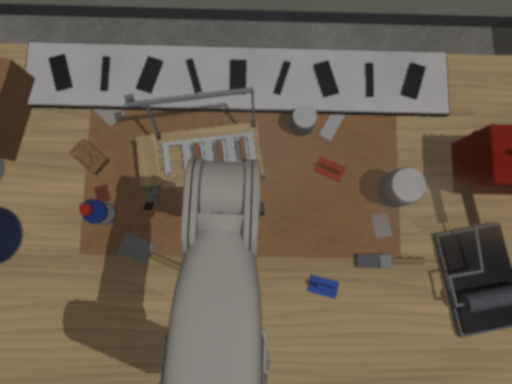

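Top view t2: ribs sit in channels 1–3 at about (242,150), (220,151) and (197,153), with no grey float left on the bench. The bar is up at (190,97). Turning the jaws across the bar and going to it.

Emit:
{"name": "carry_out", "arguments": {"commands": [[0,0,0,0,0,0.0278],[0,0,0,0,0,0.0278],[0,0,0,0,0,0.0278],[0,0,0,0,0,0.0278],[0,0,0,0,0,0.0278],[0,0,0,0,0,0.0278],[0,0,0,0,0,0.0278],[0,0,0,0,0,0.0278],[0,0,0,0,0,0.0278],[0,0,0,0,0,0]], "hand": -0.4}}

```text
t: 34.38
ee_pos: [407.1, -3.8, 259.8]
orientation: [-2.046, -2.383, -0.001]
ft_force: [-0.1, 0.2, 0.3]
grip_width: 59.9
```

Emit:
{"name": "carry_out", "arguments": {"commands": [[0.06,0.297,0,0,0,0],[0.06,0.297,0,0,0,0],[0.06,0.297,0,0,0,0],[0.06,0.297,0,0,0,0],[0,0,0,0,0,0]]}}

```text
t: 35.0
ee_pos: [637.1, 80.6, 253.4]
orientation: [-2.041, -2.382, 0.006]
ft_force: [-0.7, -0.4, -0.5]
grip_width: 59.6
```

Emit:
{"name": "carry_out", "arguments": {"commands": [[0,0.19,0,0,0,0],[0,0.195,0,0,0,0],[0,0,0,0,0,0]]}}

```text
t: 35.38
ee_pos: [711.1, 90.2, 255.8]
orientation: [-2.045, -2.38, 0.004]
ft_force: [-0.2, -0.7, -0.4]
grip_width: 60.1
```

Run:
```python
from h import *
plan(c2w([137,-30,196]),98.5);print(state()['grip_width'],state()['q'].round(2))
```

```text
yaw 98.66 turn [-0.0007 -0.0001  0.0005] shift [-0.0036 -0.0034  0.2989] min rows 1.0 q5,6 [0.   1.55] TCP in carrier [137.7 -29.3 255.8] F [-0.2 -0.7 -0.4]
60.14356894834347 [0.13 0.73 0.85 1.69 0.   1.55]
```

Emit:
{"name": "carry_out", "arguments": {"commands": [[0,0,0.1,0,0,0],[0,-0.003,0.12,0,0,0],[0,0,0.1,0,0,0],[0,0,0,0,0,0]]}}

```text
t: 35.88
ee_pos: [706.9, 89.4, 195.0]
orientation: [-2.047, -2.379, 0.004]
ft_force: [-0.3, 0.6, 0.3]
grip_width: 59.6
```

Emit:
{"name": "carry_out", "arguments": {"commands": [[0,0,0,0,0,0],[0,0,0,0,0,0],[0,0,0,0,0,0],[0,0,0,0,0,0],[0,0,0,0,0,0]], "hand": 1, "newtons": 25}}

```text
t: 36.5
ee_pos: [710.5, 89.9, 197.6]
orientation: [2.049, 2.379, 0.005]
ft_force: [2.7, 0.6, 5.8]
grip_width: 12.7
```

Run:
```python
from h import *
s=state();T=w2c(s['ee_pos']);print(T,s['ft_force'],s['grip_width'],s['dq'].round(3))
R=130;x0=T[0];a0=np.arccos((85-x0)/R);print('a0',a0,'bar z',88+R*np.sin(a0))
for a in np.arange(a0,1.05,-.1):print(round(a,2),'dx',((85-R*np.cos(a)-x0)/200).round(4),'dz up',(R*(np.sin(a)-np.sin(a0))/200).round(4))
```

```text
[137.02662248 -29.44626259 197.63992178] [2.67364788 0.5769224  5.79560432] 12.711105434928138 [-0.     0.    -0.001  0.001  0.001  0.   ]
a0 1.982536626100196 bar z 207.1353455259979
1.98 dx 0.0 dz up 0.0
1.88 dx -0.0608 dz up 0.023
1.78 dx -0.1235 dz up 0.0398
1.68 dx -0.1877 dz up 0.0503
1.58 dx -0.2525 dz up 0.0543
1.48 dx -0.3174 dz up 0.0518
1.38 dx -0.3818 dz up 0.0428
1.28 dx -0.4449 dz up 0.0275
1.18 dx -0.5062 dz up 0.0059
1.08 dx -0.565 dz up -0.0216
```

Emit:
{"name": "carry_out", "arguments": {"commands": [[0,-0.061,-0.023,0,0,0],[0,-0.063,-0.017,0,0,0],[0,-0.064,-0.0105,0,0,0],[0,-0.065,-0.004,0,0,0],[0,-0.065,0.0025,0,0,0],[0,-0.064,0.009,0,0,0],[0,-0.063,0.015,0,0,0],[0,-0.061,0.0216,0,0,0],[0,-0.059,0.0275,0,0,0],[0,0,0,0,0,0]]}}

```text
t: 37.75
ee_pos: [595.5, 72.6, 191.1]
orientation: [-2.048, -2.378, 0.004]
ft_force: [-2.4, -1.1, 1.5]
grip_width: 13.1
```

Run:
```python
from h import *
s=state();T=w2c(s['ee_pos']);print(T,s['ft_force'],s['grip_width'])
```

```text
[ 20.78615807 -29.55834223 191.11459046] [-2.40545625 -1.05238255  1.49858992] 13.106406888052298
```

Emit:
{"name": "carry_out", "arguments": {"commands": [[0,-0.0557,0.0335,0,0,0],[0,-0.0521,0.0389,0,0,0],[0,-0.0479,0.0438,0,0,0],[0,-0.0434,0.0484,0,0,0],[0,-0.0383,0.0525,0,0,0],[0,-0.0328,0.056,0,0,0],[0,0,0,0,0,0]]}}

```text
t: 38.62
ee_pos: [543.6, 64.9, 135.7]
orientation: [-2.049, -2.379, 0.002]
ft_force: [2.9, 0.4, -3.3]
grip_width: 12.7
```

Run:
```python
from h import *
s=state();T=w2c(s['ee_pos']);print(T,s['ft_force'],s['grip_width'])
```

```text
[-31.66634941 -29.54153895 135.74096082] [ 2.86810028  0.42475511 -3.28324192] 12.679153915117032
```

Emit:
{"name": "carry_out", "arguments": {"commands": [[0,0,0,0,0,0],[0,0,0,0,0,0],[0,0,0,0,0,0],[0,0,0,0,0,0],[0,0,0,0,0,0]], "hand": 0.2}}

```text
t: 39.25
ee_pos: [543.9, 65.0, 137.1]
orientation: [-2.05, -2.38, -0.0]
ft_force: [0.4, -0.6, 0.1]
grip_width: 34.2
```

Emit:
{"name": "carry_out", "arguments": {"commands": [[0,0,-0.2,0,0,0],[0,0,-0.25,0,0,0],[0,-0.25,-0.15,0,0,0],[0,-0.3,0,0,0,0],[-0.25,-0.15,0,0,0,0],[-0.25,0,0,0,0,0],[-0.25,0,0,0,0,0],[0,0,0,0,0,0]]}}

```text
t: 40.25
ee_pos: [427.8, -106.8, 257.1]
orientation: [2.057, 2.375, 0.0]
ft_force: [-0.3, 2.2, -0.2]
grip_width: 34.1
```

Run:
```python
from h import *
a=snap('scene');b=snap('top')
p=proj(a,c2w([-68,145,90])).astype(int);q=proj(b,c2w([-68,145,90])).astype(int)
cv2.imwrite('pics/c4.png',np.hstack([cv2.resize(f['pixels'][j-30:j+30,i-40:i+40],(400,300),interpolation=cv2.INTER_CUBIC) for f,(i,j) in((a,p),(b,q))])[:,:,::-1]);print(p,q)
t=np.radians(YAW);M=np.array([[np.cos(t),np.sin(t),0],[-np.sin(t),np.cos(t),0],[0,0,1]])
for f in(a,b):
  for r in ribs(f,110,145,(500,700,-100,200)):print('home',r[1:3],w2c([*r[0],0]))
  W=cloud(f).reshape(-1,3);k=~np.isnan(W[:,0]);L=(W[k]-OC)@M.T;C=f['pixels'].reshape(-1,3)[k]
  m=(abs(L[:,1]+30)<100)&(abs(L[:,0]+45)<12)&(L[:,2]>84)&(L[:,2]<130);print('bar',m.sum(),np.median(L[m],0),np.percentile(L[m],[2,98],axis=0).round(1))
  m=(C.max(1)<45)&(L[:,0]<-50)&(L[:,0]>-170)&(abs(L[:,1]-145)<30)&(L[:,2]>85);l=L[m]
  print('tab',m.sum(),l.mean(0),np.percentile(l,[3,97],axis=0).round(1))
  m=(L[:,0]<-58)&(L[:,0]>-170)&(abs(L[:,1]-145)<25)&(L[:,2]>20)
  for x in range(-160,-50,6):
    mm=m&(abs(L[:,0]-x)<3); 
    if mm.sum():print((x,mm.sum(),np.percentile(L[mm,2],[5,50,95]).round(0).tolist()),end=' ')
  print()
  np.savez('latch_%d.npz'%(f is b),L=L,C=C)
print(w2c(state()['ee_pos']),state()['q'].round(2))
```

```text
[316 164] [150 189]
home (array([19.9, 61.5]), 10.1) [6.35361247 0.56710545 0.        ]
home (array([20.4, 60.9]), 6.6) [  7.97318095 -59.63353407   0.        ]
home (array([15.9, 60.4]), 6.8) [   8.67068015 -124.65078943    0.        ]
bar 257 [-43.60696835 -36.73989809  93.42037358] [[ -52.  -126.6   84.9]
 [ -33.7   66.6  100.3]]
tab 56 [-116.19361888  141.20429119  133.11294801] [[-126.   132.3  115. ]
 [-107.4  151.8  148.8]]
(-130, np.int64(2), [142.0, 146.0, 149.0]) (-124, np.int64(16), [139.0, 146.0, 151.0]) (-118, np.int64(24), [112.0, 135.0, 145.0]) (-112, np.int64(29), [97.0, 122.0, 135.0]) (-106, np.int64(25), [92.0, 105.0, 124.0]) (-100, np.int64(9), [82.0, 94.0, 97.0]) (-94, np.int64(22), [72.0, 93.0, 101.0]) (-88, np.int64(22), [61.0, 85.0, 94.0]) (-82, np.int64(23), [59.0, 77.0, 87.0]) (-76, np.int64(15), [55.0, 66.0, 98.0]) (-70, np.int64(25), [61.0, 92.0, 97.0]) (-64, np.int64(11), [86.0, 90.0, 94.0]) (-58, np.int64(5), [88.0, 92.0, 94.0]) 
home (array([14. , 60.7]), 8.5) [   8.00684499 -122.32714512    0.        ]
home (array([14. , 60.3]), 8.4) [  7.76059684 -59.7
[... 209 characters left out ...]
 143.17385019  138.39262638] [[-126.9  134.4  120.4]
 [-108.3  153.6  149.4]]
(-130, np.int64(1), [143.0, 143.0, 143.0]) (-124, np.int64(21), [144.0, 146.0, 151.0]) (-118, np.int64(17), [137.0, 142.0, 147.0]) (-112, np.int64(25), [102.0, 129.0, 136.0]) (-106, np.int64(18), [99.0, 122.0, 128.0]) (-100, np.int64(10), [85.0, 93.0, 101.0]) (-94, np.int64(24), [79.0, 95.0, 98.0]) (-88, np.int64(22), [67.0, 88.0, 94.0]) (-82, np.int64(19), [58.0, 79.0, 86.0]) (-76, np.int64(15), [68.0, 73.0, 76.0]) (-70, np.int64(36), [51.0, 89.0, 98.0]) (-64, np.int64(23), [60.0, 90.0, 94.0]) (-58, np.int64(12), [62.0, 90.0, 93.0]) 
[-171.60330983 -179.68244296  256.92423613] [-0.24  0.11 -0.09  1.37  0.    1.18]
```

View pics/c4.png

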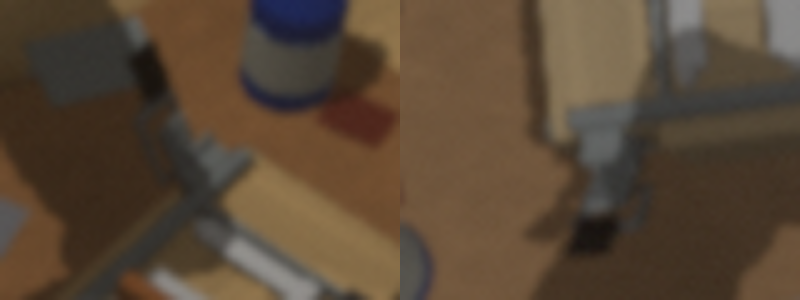

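c4: the bar lies shut (its left end and the keeper are at about (215,165) in the scene half), and the black tab leans out at (150,75). Bar top is at x=-45, z≈95, and the floats are still at x≈8. The tab centre fits about (-116.5,144.5,132), lever ≈2.0, lean ≈0.55. Turning the jaws along y and approaching the tab.

Emit:
{"name": "carry_out", "arguments": {"commands": [[0,0,0,0,0,-0.0278],[0,0,0,0,0,-0.0278],[0,0,0,0,0,-0.0278],[0,0,0,0,0,-0.0278],[0,0,0,0,0,-0.0278],[0,0,0,0,0,-0.0278],[0,0,0,0,0,-0.0278],[0,0,0,0,0,-0.0278],[0,0,0,0,0,-0.0278],[0,0,0,0,0,0]], "hand": -0.2}}

```text
t: 41.6
ee_pos: [427.6, -102.7, 257.0]
orientation: [0.236, -3.132, -0.001]
ft_force: [-0.8, 0.9, -0.3]
grip_width: 51.3
```

Run:
```python
from h import *
plan(c2w([-117,144.5,200]),188.5)
b=snap('top');W=cloud(b);
m=(W[:,:,2]>120)&(W[:,:,2]<160)&(W[:,:,1]>330)&(W[:,:,1]<480)&(W[:,:,0]>350)&(W[:,:,0]<560);print('bottle',np.nanmean(W[m],0),m.sum())
```

```text
yaw -171.38 turn [ 0.0001 -0.0001  0.0003] shift [-0.2709  1.6134  0.2851] min rows 5.3 q5,6 [ 0.   -0.39] TCP in carrier [-171.2 -178.2  257. ] F [-0.8  0.9 -0.3]
bottle [419.6600649  381.71327254 143.15528081] 170
```

Emit:
{"name": "carry_out", "arguments": {"commands": [[-0.04,0.23,0,0,0,0],[-0.04,0.23,0,0,0,0],[-0.04,0.23,0,0,0,0],[-0.04,0.23,0,0,0,0],[-0.04,0.23,0,0,0,0],[-0.04,0.23,0,0,0,0],[-0.031,0.233,0,0,0,0],[0,0,0.28,0,0,0],[0,0,0,0,0,0],[0,0,0,0,0,0]]}}

```text
t: 42.9
ee_pos: [433.7, 223.4, 202.7]
orientation: [-0.234, 3.132, 0.002]
ft_force: [-0.1, 0.4, 1.0]
grip_width: 51.2
```

Run:
```python
from h import *
plan(c2w([-117,144.5,117]),188.5)
a=snap('scene');p=proj(a,c2w([-117,144.5,140])).astype(int)
i,j=p;cv2.imwrite('pics/c5.png',cv2.resize(a['pixels'][j-45:j+45,i-60:i+60],(640,480),interpolation=cv2.INTER_CUBIC)[:,:,::-1])
```

```text
yaw -171.47 turn [0.0002 0.0002 0.0001] shift [2.000e-04 5.400e-03 4.284e-01] min rows 1.4 q5,6 [0.   0.33] TCP in carrier [-117.   143.4  202.7] F [-0.1  0.4  1. ]
```

View pics/c5.png

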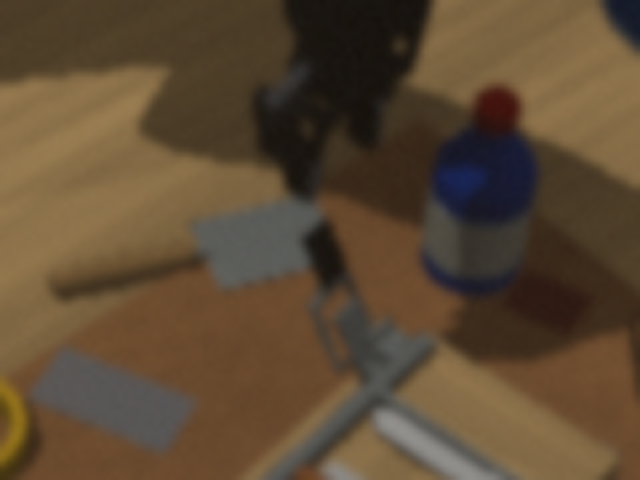

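c5: the open fingers hang over the black tab (325,258), with the loop and lever below it at about (350,320). Lowering and pinching the tab.

Emit:
{"name": "carry_out", "arguments": {"commands": [[0,0.004,0.15,0,0,0],[0,0,0.15,0,0,0],[0,0,0.12,0,0,0],[0,0,0,0,0,0]]}}

```text
t: 43.45
ee_pos: [433.6, 223.5, 117.9]
orientation: [-0.233, 3.133, 0.001]
ft_force: [0.2, -0.2, 0.6]
grip_width: 51.4
```

Emit:
{"name": "carry_out", "arguments": {"commands": [[0,0,0,0,0,0],[0,0,0,0,0,0],[0,0,0,0,0,0],[0,0,0,0,0,0],[0,0,0,0,0,0]], "hand": 1, "newtons": 30}}

```text
t: 44.08
ee_pos: [433.7, 225.0, 117.9]
orientation: [-0.236, 3.131, 0.004]
ft_force: [0.1, 5.6, 2.3]
grip_width: 21.0
```

```bash
cat >> h.py <<'E'
def latch(a,th):
    P=np.array([-68-16*np.sin(a-.275),56-16*np.cos(a-.275)]);u=np.array([-np.sin(th),np.cos(th)]);n=np.array([np.cos(th),np.sin(th)])
    return P,P+49*u,P+79*u+10*n
E
python3 - <<'E'
from h import *
s=state();T=w2c(s['ee_pos']);print(T,s['ft_force'],s['torque'],s['grip_width'])
p0=None
for a,th in[(2.0,.55),(2.1,.55),(2.15,.45),(2.15,.3),(2.15,.15),(2.15,0),(2.15,-.15),(2.15,-.3),(2.15,-.45),(1.9,-.47),(1.7,-.47),(1.5,-.45),(1.4,-.43)]:
    P,b,t=latch(a,th);print(a,th,'bar',b.round(1),'tab',t.round(1),'row x,z',None if p0 is None else (-(t-p0)/200).round(4));p0=t
E
```

```text
[-116.70829501  145.00458756  117.87477414] [0.0949469  5.63238606 2.30248774] [ 1.3331124  -0.14487782  0.07992893] 20.98883321314805
2.0 0.55 bar [-109.4  100.2] tab [-116.6  131. ] row x,z None
2.1 0.55 bar [-109.1  101.8] tab [-116.3  132.6] row x,z [-0.0016 -0.0078]
2.15 0.45 bar [-104.6  104.9] tab [-108.6  136.3] row x,z [-0.0381 -0.0184]
2.15 0.3 bar [-97.7 107.6] tab [-97.1 139.2] row x,z [-0.0578 -0.0147]
2.15 0.15 bar [-90.6 109.2] tab [-85.2 140.4] row x,z [-0.0594 -0.0059]
2.15 0 bar [-83.3 109.8] tab [-73.3 139.8] row x,z [-0.0596  0.003 ]
2.15 -0.15 bar [-75.9 109.2] tab [-61.6 137.4] row x,z [-0.0585  0.0119]
2.15 -0.3 bar [-68.8 107.6] tab [-50.4 133.3] row x,z [-0.056   0.0205]
2.15 -0.45 bar [-62.  104.9] tab [-39.9 127.6] row x,z [-0.0523  0.0287]
1.9 -0.47 bar [-61.8 100.6] tab [-39.3 122.8] row x,z [-0.0031  0.024 ]
1.7 -0.47 bar [-61.6  97.4] tab [-39.1 119.6] row x,z [-0.0007  0.016 ]
1.5 -0.45 bar [-61.7  94.7] tab [-39.7 117.4] row x,z [0.0027 0.0111]
1.4 -0.43 bar [-62.   93.6] tab [-40.4 116.7] row x,z [0.0036 0.0031]
```

Emit:
{"name": "carry_out", "arguments": {"commands": [[-0.002,0.003,-0.008,0,0,0],[-0.038,0.002,-0.018,0,0,0],[-0.058,0,-0.015,0,0,0],[-0.059,0,-0.006,0,0,0],[-0.06,0,0.003,0,0,0],[0,0,0,0,0,0]]}}

```text
t: 44.82
ee_pos: [474.9, 231.6, 125.2]
orientation: [0.235, -3.129, -0.002]
ft_force: [-1.2, 5.0, 0.6]
grip_width: 21.3
```

Run:
```python
from h import *
s=state();T=w2c(s['ee_pos']);print(T,s['ft_force'],s['torque'],s['grip_width'])
```

```text
[-74.99049782 145.45087783 125.22279854] [-1.24324841  5.04383288  0.64550439] [1.22303132 0.49415587 0.02691353] 21.34543879389822
```

Emit:
{"name": "carry_out", "arguments": {"commands": [[-0.0585,0.005,0.012,0,0,0],[-0.056,0,0.0205,0,0,0],[-0.0523,0,0.0287,0,0,0],[0,0,0,0,0,0]]}}

```text
t: 45.32
ee_pos: [509.2, 237.0, 112.7]
orientation: [0.234, -3.132, 0.0]
ft_force: [-0.4, 2.3, -0.4]
grip_width: 21.2
```

Run:
```python
from h import *
s=state();T=w2c(s['ee_pos']);print(T,s['ft_force'],s['torque'],s['grip_width'])
a=snap('scene');i,j=proj(a,c2w([-64,145,100])).astype(int)
cv2.imwrite('pics/c6.png',cv2.resize(a['pixels'][j-38:j+37,i-50:i+50],(640,480),interpolation=cv2.INTER_CUBIC)[:,:,::-1])
```

```text
[-40.33537704 145.75399757 112.72081187] [-0.41150661  2.34762122 -0.43512931] [ 0.59080507  0.20678475 -0.02140416] 21.210554734767417
```

View pics/c6.png

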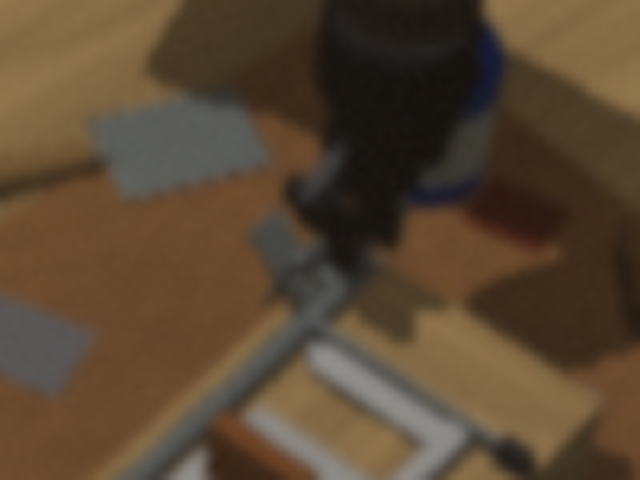

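c6: the loop is now over the keeper, with the lever standing out at (275,240) and the tab between the fingers at about (350,245). Lowering onto the seat.

Emit:
{"name": "carry_out", "arguments": {"commands": [[-0.002,0,0.012,0,0,0],[-0.002,0,0.012,0,0,0],[0,0,0.016,0,0,0],[0.002,0,0.009,0,0,0],[0,0,0,0,0,0]]}}

```text
t: 46.0
ee_pos: [512.3, 238.1, 106.0]
orientation: [-0.234, 3.125, 0.003]
ft_force: [3.8, 2.5, 5.3]
grip_width: 21.2
```

Run:
```python
from h import *
s=state();T=w2c(s['ee_pos']);print(T,s['ft_force'],s['torque'],s['grip_width'])
t=np.radians(YAW);M=np.array([[np.cos(t),np.sin(t),0],[-np.sin(t),np.cos(t),0],[0,0,1]])
for n in('scene','top'):
  f=snap(n);W=cloud(f).reshape(-1,3);k=~np.isnan(W[:,0]);L=(W[k]-OC)@M.T
  m=(L[:,0]<-84)&(L[:,0]>-130)&(abs(L[:,1]-145)<14)&(L[:,2]>30)&(L[:,2]<110);l=L[m]
  if len(l)>5:
    print(n,len(l),np.percentile(l,[5,50,95],axis=0).round(1)); k=l[:,0]<-88;print(np.polyfit(l[k,0],l[k,2],1))
```

```text
[-37.12160748 146.34502026 105.98184661] [3.83304525 2.45577432 5.34397007] [ 0.42197259 -0.6927512  -0.02765966] 21.233812668200528
scene 61 [[-112.4  134.4   65.2]
 [ -98.8  142.8   72.3]
 [ -86.5  155.2   80.8]]
[-0.37278109 36.13814691]
top 91 [[-112.1  133.7   67.4]
 [ -98.8  145.    73.3]
 [ -85.3  156.3   79.8]]
[-0.4179493  32.14455076]
```

The lever now reads about 1.45 and the fingers feel the seat (+5 N), so the loop's bar is in the trough. Releasing the tab and checking.

Emit:
{"name": "carry_out", "arguments": {"commands": [[0,0,0,0,0,0],[0,0,0,0,0,0],[0,0,0,0,0,0],[0,0,0,0,0,0]], "hand": 0}}

```text
t: 46.6
ee_pos: [508.5, 237.0, 103.4]
orientation: [0.235, -3.131, 0.0]
ft_force: [0.6, 0.2, 0.0]
grip_width: 42.8
```

Emit:
{"name": "carry_out", "arguments": {"commands": [[0,0,-0.1,0,0,0],[0,0,-0.25,0,0,0],[0,0,-0.25,0,0,0],[0.25,-0.1,0,0,0,0],[0.25,-0.2,0,0,0,0],[0.1,-0.25,0,0,0,0],[0,-0.25,0,0,0,0],[0,0,0,0,0,0]]}}

```text
t: 47.6
ee_pos: [415.2, 59.7, 224.1]
orientation: [-0.227, 3.133, 0.0]
ft_force: [0.4, 0.2, 0.1]
grip_width: 42.9
```

```bash
cat >> h.py <<'E'
def lview(fn):
    t=np.radians(YAW);M=np.array([[np.cos(t),np.sin(t),0],[-np.sin(t),np.cos(t),0],[0,0,1]]);ims=[]
    for n in('scene','top'):
      f=snap(n);W=cloud(f).reshape(-1,3);k=~np.isnan(W[:,0]);L=(W[k]-OC)@M.T;C=f['pixels'].reshape(-1,3)[k]
      m=(L[:,0]<-84)&(L[:,0]>-130)&(abs(L[:,1]-145)<14)&(L[:,2]>8)&(L[:,2]<110);l=L[m]
      if len(l)>5:
        p=np.polyfit(l[:,0],l[:,2],1);print(n,'lever',len(l),np.percentile(l,[5,50,95],axis=0).round(1)[:,[0,2]].tolist(),'slope',p.round(2),'a~',(np.pi/2+np.arctan(-p[0])-.5).round(2))
      m=(C.max(1)<45)&(L[:,0]<0)&(L[:,0]>-150)&(abs(L[:,1]-145)<25)&(L[:,2]>95)&(L[:,2]<160);l=L[m]
      if len(l)>5:print(n,'tab',len(l),l.mean(0).round(1),np.percentile(l,[5,95],axis=0).round(1).tolist())
      i,j=proj(f,c2w([-64,145,90])).astype(int)
      ims.append(cv2.resize(f['pixels'][j-30:j+30,i-40:i+40],(400,300),interpolation=cv2.INTER_CUBIC))
      m=(abs(L[:,1]+30)<100)&(abs(L[:,0]+45)<12)&(L[:,2]>84)&(L[:,2]<130);print('bar',np.median(L[m],0).round(1))
      for r in ribs(f,110,145,(500,700,-100,200)):print('home',r[1:3],w2c([*r[0],0]).round(1))
    if fn: cv2.imwrite('pics/'+fn,np.hstack(ims)[:,:,::-1])
E
python3 - <<'E'
from h import *
lview('c7.png');print(w2c(state()['ee_pos']))
E
```

```text
scene lever 64 [[-112.3, 61.5], [-101.3, 72.9], [-85.9, 80.2]] slope [ 0.14 83.79] a~ 0.93
scene tab 34 [-44.4 138.5 123.4] [[-58.2, 132.0, 101.8], [-36.1, 149.9, 138.9]]
bar [-43.4 -32.5  93.1]
home (array([17.6, 61. ]), 8.8) [ 7.6 -0.3  0. ]
home (array([17.6, 60.2]), 10.3) [  8.1 -61.6   0. ]
home (array([18.5, 61. ]), 10.1) [   7.1 -124.3    0. ]
bar [-45.5 -78.4  93.5]
home (array([14. , 59.8]), 8.6) [   7.5 -122.4    0. ]
home (array([14., 60.]), 8.0) [  7.8 -59.7   0. ]
home (array([13.1, 22.3]), 3.7) [25.4  1.4  0. ]
[-159.06035492  -13.41044407  223.92813184]
```

View pics/c7.png

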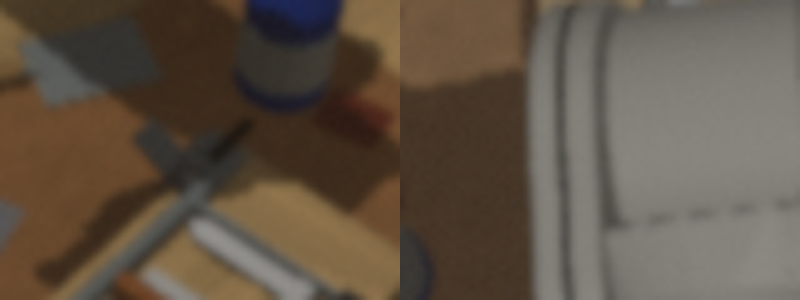

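c7 (scene half): the loop leans inward over the keeper with the tab at (235,135), and the lever sticks out at (155,145). The loop stayed hooked. Next I close the fingers, tilt the tool 35° so the gripper body clears the tab, and go over the lever tip.

Emit:
{"name": "carry_out", "arguments": {"commands": [[0,0,0,0,-0.0243,0],[0,0,0,0,-0.0243,0],[0,0,0,0,-0.0243,0],[0,0,0,0,-0.0243,0],[0,0,0,0,0,0]], "hand": 1, "newtons": 60}}

```text
t: 48.32
ee_pos: [409.8, 62.7, 219.1]
orientation: [-0.193, 2.534, 0.061]
ft_force: [0.3, -0.1, -0.1]
grip_width: 0.1
```

```bash
cat >> h.py <<'E'
def sh(p):
    s=state();R=Rt.from_rotvec(s['orientation']).as_matrix();T=w2c(s['ee_pos'])
    print('TCP',T.round(1),'F',s['ft_force'].round(1),'tool z (carrier)',(w2c(R[:,2]+OC)).round(3),'shift',(R.T@(c2w(p)-s['ee_pos'])/200).round(4),'q',s['q'].round(2),'grip',s['grip_width'].round(1))
E
python3 - <<'E'
from h import *
sh([-130,144.5,160]);lview(None)
E
```

```text
Traceback (most recent call last):
  File "h.py", line 73, in sh
    print('TCP',T.round(1),'F',s['ft_force'].round(1),'tool z (carrier)',(w2c(R[:,2]+OC)).round(3),'shift',(R.T@(c2w(p)-s['ee_pos'])/200).round(4),'q',s['q'].round(2),'grip',s['grip_width'].round(1))
                                                                                                                                                                              ^^^^^^^^^^^^^^^^^^^^^
AttributeError: 'float' object has no attribute 'round'
```

```bash
sed -i "s/s\['grip_width'\].round(1))/s['grip_width'])/" h.py
python3 - <<'E'
from h import *
sh([-130,144.5,160]);sh([-102,144.5,100]);lview(None)
E
```

```text
TCP [-164.3  -11.9  219.1] F [ 0.3 -0.1 -0.1] tool z (carrier) [ 0.566  0.003 -0.824] shift [0.0233 0.781  0.3433] q [ 0.15 -0.37 -0.78  0.56  0.   -0.  ] grip 0.1011450066685507
TCP [-164.3  -11.9  219.1] F [ 0.3 -0.1 -0.1] tool z (carrier) [ 0.566  0.003 -0.824] shift [0.0777 0.7801 0.6699] q [ 0.15 -0.37 -0.78  0.56  0.   -0.  ] grip 0.1011450066685507
scene lever 64 [[-112.9, 62.6], [-99.8, 73.1], [-87.3, 80.2]] slope [-0.15 55.48] a~ 1.22
scene tab 8 [-44.9 136.6 117.3] [[-48.8, 133.6, 106.8], [-41.5, 139.0, 129.0]]
bar [-43.5 -38.7  92.7]
home (array([17.8, 61.5]), 7.8) [7.8 0.3 0. ]
home (array([19.5, 61. ]), 7.8) [  7.5 -61.8   0. ]
home (array([17.3, 61.1]), 8.7) [   7.7 -125.     0. ]
top lever 91 [[-112.2, 66.4], [-98.7, 73.2], [-85.3, 80.0]] slope [-0.46 28.34] a~ 1.5
top tab 36 [-45.4 145.1 123.7] [[-50.1, 137.8, 112.7], [-39.9, 152.0, 134.4]]
bar [-45.5 -28.9  93.3]
home (array([13.9, 61.2]), 8.6) [   8.1 -122.2    0. ]
home (array([14.2, 60.5]), 8.1) [  8.2 -59.8   0. ]
home (array([13.9, 59. ]), 8.0) [7.3 2.1 0. ]
```

Emit:
{"name": "carry_out", "arguments": {"commands": [[0.006,0.195,0.086,0,0,0],[0.006,0.195,0.086,0,0,0],[0.006,0.195,0.086,0,0,0],[0.005,0.196,0.085,0,0,0],[0,0,0,0,0,0],[0,0,0,0,0,0]]}}

```text
t: 49.18
ee_pos: [428.6, 223.4, 165.9]
orientation: [-0.191, 2.525, 0.061]
ft_force: [-0.1, -0.5, 0.0]
grip_width: 0.3
```

Run:
```python
from h import *
sh([-102,144.5,100])
```

```text
TCP [-122.   144.2  165.9] F [-0.1 -0.5  0. ] tool z (carrier) [ 0.573  0.002 -0.819] shift [0.1069 0.0009 0.3277] q [ 0.66 -0.09 -0.74  0.37 -0.28  0.43] grip 0.28586639399894304
```

Emit:
{"name": "carry_out", "arguments": {"commands": [[0.053,0.001,0.163,0,0,0],[0.053,0,0.163,0,0,0],[0,0,0,0,0,0],[0,0,0,0,0,0]]}}

```text
t: 49.68
ee_pos: [447.8, 225.0, 100.9]
orientation: [-0.187, 2.524, 0.061]
ft_force: [-0.4, -0.4, -0.2]
grip_width: 0.0
```

Run:
```python
from h import *
sh([-105,144.5,75])
b=np.radians(35);c,s=np.cos(b),np.sin(b);T=w2c(state()['ee_pos'])
p=(T[0],T[2])
for q in[(-105,78),(-107,66),(-108,57),(-107.2,47.7),(-103,36.5),(-98.4,29.9),(-92.7,24.4),(-89.4,22.1),(-86,20)]:
    dx,dz=q[0]-p[0],q[1]-p[1];print(q,'x %.4f z %.4f'%((-c*dx-s*dz)/200,(s*dx-c*dz)/200));p=q
```

```text
TCP [-102.8  143.   100.9] F [-0.4 -0.4 -0.2] tool z (carrier) [ 0.574  0.001 -0.819] shift [0.0836 0.0075 0.0998] q [ 0.63  0.06 -0.82  0.13 -0.27  0.4 ] grip 0.0065892954014847216
(-105, 78) x 0.0749 z 0.0875
(-107, 66) x 0.0426 z 0.0434
(-108, 57) x 0.0299 z 0.0340
(-107.2, 47.7) x 0.0234 z 0.0404
(-103, 36.5) x 0.0149 z 0.0579
(-98.4, 29.9) x 0.0001 z 0.0402
(-92.7, 24.4) x -0.0076 z 0.0389
(-89.4, 22.1) x -0.0069 z 0.0189
(-86, 20) x -0.0079 z 0.0184
```

Emit:
{"name": "carry_out", "arguments": {"commands": [[0.037,0.005,0.044,0,0,0],[0.038,0,0.044,0,0,0],[0.021,0,0.022,0,0,0],[0.021,0,0.022,0,0,0],[0.03,0,0.034,0,0,0],[0,0,0,0,0,0]]}}

```text
t: 50.42
ee_pos: [442.2, 225.9, 55.6]
orientation: [-0.189, 2.524, 0.061]
ft_force: [-0.2, 0.5, 0.8]
grip_width: -0.6
```

Run:
```python
from h import *
sh([-107.2,144.5,47.7])
```

```text
TCP [-108.2  144.6   55.6] F [-0.2  0.5  0.8] tool z (carrier) [ 0.574  0.002 -0.819] shift [ 0.0184 -0.0007  0.0352] q [ 0.64  0.17 -0.89 -0.04 -0.27  0.41] grip -0.6046147625723325
```

Run:
```python
from h import *
lview('c8.png')
```

```text
scene lever 132 [[-127.5, 50.7], [-112.6, 71.8], [-88.4, 102.6]] slope [ -1.08 -47.38] a~ 1.89
scene tab 173 [-128.6  141.5  120.4] [[-149.1, 124.3, 98.9], [-45.2, 162.2, 146.9]]
bar [-43.4 -36.4  92.8]
home (array([20.1, 60.6]), 5.0) [ 6.9 -1.   0. ]
home (array([18. , 61.3]), 11.2) [  8.3 -61.2   0. ]
home (array([17.9, 61. ]), 8.8) [   9.5 -124.7    0. ]
top lever 131 [[-127.7, 51.6], [-107.5, 70.0], [-86.6, 103.6]] slope [ -1.27 -63.26] a~ 1.97
top tab 163 [-120.2  141.8  120.1] [[-147.3, 122.4, 99.5], [-47.4, 161.4, 143.8]]
bar [-45.5 -29.4  93.3]
home (array([13.9, 59.9]), 8.6) [   8.1 -122.3    0. ]
home (array([14. , 59.8]), 8.4) [  7.7 -59.6   0. ]
home (array([14.1, 60. ]), 8.7) [7.5 2.2 0. ]
```

View pics/c8.png

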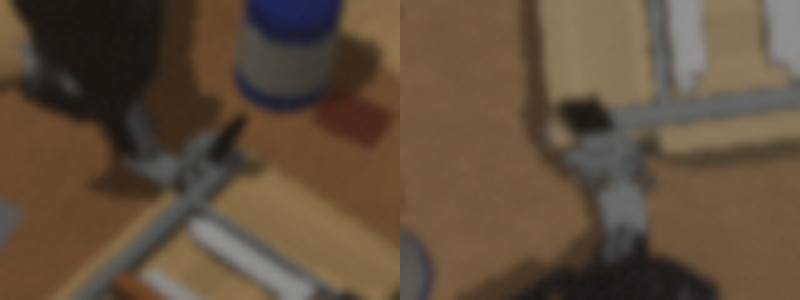

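c8: the fingers rest on the lever (scene (140,140)), and the tab is still inboard of the keeper ((235,135) scene, (585,112) top). Pressing on along the arc.

Emit:
{"name": "carry_out", "arguments": {"commands": [[0.018,0,0.037,0,0,0],[0.008,0,0.029,0,0,0],[0.007,0,0.029,0,0,0],[0,0,0,0,0,0]]}}

```text
t: 51.02
ee_pos: [446.0, 225.5, 34.5]
orientation: [-0.19, 2.529, 0.058]
ft_force: [0.2, -0.4, -0.1]
grip_width: -0.1
```

Run:
```python
from h import *
sh([-103,144.5,36.5])
```

```text
TCP [-104.5  143.7   34.5] F [ 0.2 -0.4 -0.1] tool z (carrier) [ 0.57   0.    -0.821] shift [-0.0119  0.0037 -0.0038] q [ 0.63  0.23 -0.9  -0.11 -0.27  0.4 ] grip -0.09774625982587193
```

Run:
```python
from h import *
f=snap('scene');g=snap('top');ims=[]
for k in(f,g):
    i,j=proj(k,c2w([-80,145,60])).astype(int);ims.append(cv2.resize(k['pixels'][j-25:j+25,i-33:i+33],(400,300),interpolation=cv2.INTER_CUBIC))
cv2.imwrite('pics/c9.png',np.hstack(ims)[:,:,::-1]*1)
```

```text
(no output)
```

View pics/c9.png

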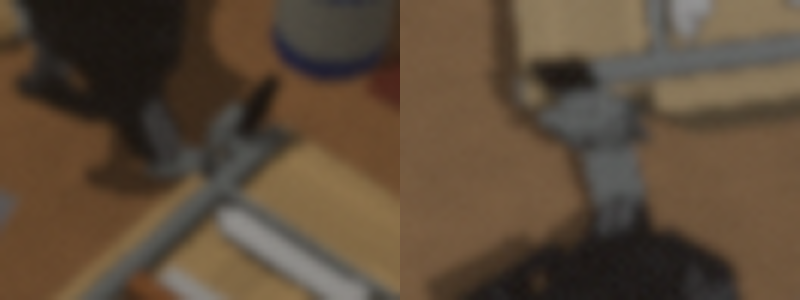

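The forces are too low, so I'll check the side profile (carrier x–z) numerically.

```bash
cat >> h.py <<'E'
def side(n,ylo=133,yhi=157,x0=-140,x1=-20,z0=10,z1=150,N=3):
    t=np.radians(YAW);M=np.array([[np.cos(t),np.sin(t),0],[-np.sin(t),np.cos(t),0],[0,0,1]]);LL=[];CC=[]
    for _ in range(N):
        f=snap(n);W=cloud(f).reshape(-1,3);k=~np.isnan(W[:,0]);LL.append((W[k]-OC)@M.T);CC.append(f['pixels'].reshape(-1,3)[k].astype(int))
    L=np.concatenate(LL);C=np.concatenate(CC)
    print(n)
    for z in range(z1,z0,-5):
        r=''
        for x in range(x0,x1,3):
            m=(L[:,1]>ylo)&(L[:,1]<yhi)&(L[:,0]>=x)&(L[:,0]<x+3)&(L[:,2]>=z-5)&(L[:,2]<z)
            if m.sum()<2:r+=' ';continue
            c=np.median(C[m],0);r+='#' if c.max()<45 else ('w' if c[0]-c[2]>35 else 'g')
        print('%4d|%s'%(z,r))
    print('     x from',x0,'step 3')
E
python3 - <<'E'
from h import *
side('scene');side('top')
E
```

```text
scene
 150|                                        
 145|                             g##        
 140|                            ggg#        
 135|                             ###        
 130|#                             #         
 125|                            ####        
 120|#                            #g         
 115|###                          ##         
 110|####                        ##          
 105| ###                    gg  gg          
 100|####                  gggg  g gggg      
  95| ####                 g  gggggggggg     
  90|   ####                 ggggg  ggg      
  85|  #####                         gwwwwwww
  80|#  # ##                         wwwwwwww
  75|     ##ggg                       w    w 
  70|     ##ggg              g               
  65|       #ggg            gg               
  60|        ggggg         gg                
  55|         ggggg     gg                   
  50|          #gggg gggg                    
  45|           ggggggg                      
  40|           g ggg                        
  35|          ggg                  
[... 833 characters left out ...]
                     g     wwwww
  80| ######g                   gg      wwwww
  75|     # ggg             g                
  70|       gggg            ggg              
  65|         gg            gg               
  60|         gggg         ggg               
  55|          gggg    gggggg                
  50|            ggg ggggggggg               
  45|             gggggg g g                 
  40|             gggg                       
  35|             g                          
  30|                                        
  25|                                        
  20|                                        
  15|                            g           
     x from -140 step 3
```

The side profile shows the lever already below horizontal at about (-104,38), and the tab where a hooked, stretched loop would put it. Continuing over centre.

Emit:
{"name": "carry_out", "arguments": {"commands": [[0,0,0.02,0,0,0],[0,0,0.02,0,0,0],[-0.004,0,0.02,0,0,0],[-0.004,0,0.02,0,0,0],[0,0,0,0,0,0]]}}

```text
t: 52.05
ee_pos: [457.6, 227.9, 23.7]
orientation: [-0.189, 2.525, 0.06]
ft_force: [-0.8, 0.7, 1.2]
grip_width: -0.3
```

Run:
```python
from h import *
sh([-89.4,144.5,22.1]);side('scene',N=2);side('top',N=2)
```

```text
TCP [-92.7 144.4  23.7] F [-0.8  0.7  1.2] tool z (carrier) [ 0.573  0.001 -0.82 ] shift [-0.0089  0.0005  0.0159] q [ 0.62  0.28 -0.89 -0.16 -0.26  0.39] grip -0.32259439842768933
scene
 150|#                                       
 145|                            g##         
 140|                            gw#         
 135|                            ###         
 130|                             ##         
 125|#                           # #         
 120|##                          ###         
 115|## #                         g          
 110| ####                     g  #          
 105|#####                     g  #  g       
 100|  #####               ggg   g gg g      
  95|  ## ####             g gggggggggg      
  90|    ####                  ggg  ggg      
  85|  #    #                        gwwwwwww
  80|    # ##                        wwwwwwww
  75|      ####                              
  70|        ###                             
  65|  ##      #g          ggg               
  60|         ##gg        g                  
  55|         ##gggg                   
[... 1014 characters left out ...]
                     g    wwwwww
  80|        ##                         wwwww
  75|        ###             g               
  70|      ## ##            gggg             
  65|     #  #  gg         ggg               
  60|         #gggg        gggg              
  55|            ggg      gg                 
  50|             ggg     gg                 
  45|              ggg  ggg  gg              
  40|              ggggggg                   
  35|               g ggg                    
  30|                 gg                     
  25|                 gg                     
  20|                gg                      
  15|                                        
     x from -140 step 3
```

Emit:
{"name": "carry_out", "arguments": {"commands": [[-0.008,0,0.012,0,0,0],[-0.006,0,0.01,0,0,0],[0,0,0,0,0,0]]}}

```text
t: 52.62
ee_pos: [459.1, 228.0, 22.4]
orientation: [-0.193, 2.527, 0.061]
ft_force: [-28.0, -4.4, 32.7]
grip_width: -0.1
```

Emit:
{"name": "carry_out", "arguments": {"commands": [[0,0,-0.1,0,0,0],[0,0,-0.25,0,0,0],[0,0,-0.25,0,0,0],[0,-0.15,-0.25,0,0,0],[0,-0.25,-0.2,0,0,0],[0,-0.25,0,0,0,0],[0,-0.25,0,0,0,0],[0,-0.25,0,0,0,0],[0,0,0,0,0,0]]}}

```text
t: 53.75
ee_pos: [378.1, -20.7, 193.6]
orientation: [-0.168, 2.526, 0.053]
ft_force: [-0.3, 0.4, 0.5]
grip_width: 0.1
```

Run:
```python
from h import *
sh([-89.4,144.5,22.1]);side('scene',x0=-120,N=3);side('top',x0=-120,N=3);lview('c10.png')
```

```text
TCP [-208.1  -89.8  193.6] F [-0.3  0.4  0.5] tool z (carrier) [ 0.574 -0.009 -0.819] shift [0.0206 1.1807 1.032 ] q [-0.21 -0.42 -0.87  0.53  0.19 -0.28] grip 0.08588649080012745
scene
 150|                                  
 145|                     g#gw         
 140|                     g##          
 135|                     g##          
 130|                      ##          
 125|                     g##          
 120|                      #g#         
 115|                     g#w          
 110|                   gggg           
 105|                 ggg  #           
 100|               ggggg    ggg       
  95|               ggg gggggggg       
  90|                   ggg   gg  w    
  85|                          gwwwwwww
  80|                         gwwwwwwww
  75|                          w   w w 
  70|                gg                
  65|                gg                
  60|               g                  
  55|                                  
  50|                                  
  45|                                  
  40|                             
[... 1282 characters left out ...]
      gg                       
  15|        gg            g           
     x from -120 step 3
scene tab 23 [-50.1 138.5 128.6] [[-52.8, 133.0, 114.1], [-47.2, 145.8, 140.4]]
bar [-43.5 -36.   92.8]
home (array([17.3, 60.6]), 9.2) [ 7.  -0.4  0. ]
home (array([18.8, 60.4]), 11.5) [  7.  -61.2   0. ]
home (array([16.1, 59.6]), 9.3) [   8.6 -123.7    0. ]
top lever 32 [[-92.9, 14.9], [-88.8, 22.3], [-84.9, 29.0]] slope [  1.75 177.72] a~ 0.02
top tab 15 [-55.  142.9 132.3] [[-55.8, 135.6, 121.8], [-53.9, 149.3, 140.2]]
bar [-45.4 -29.4  93.1]
home (array([13.9, 60.3]), 8.6) [   8.2 -122.3    0. ]
home (array([14.1, 59.9]), 8.0) [  8.  -59.7   0. ]
home (array([14.5, 59.6]), 7.6) [7.7 2.1 0. ]
```

View pics/c10.png

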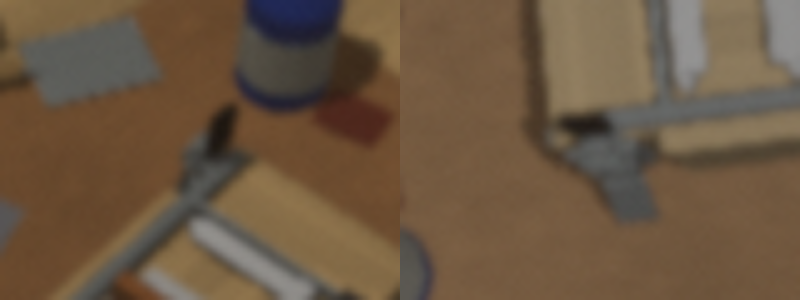

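c10: the lever lies down against the front (top half (635,195)), and the tab stands upright over the keeper ((222,130) scene, (585,122) top). The numbers agree: lever ≈0.02, bar at x≈-45 and z≈88, floats at x≈8. The robot is clear, so I'm handing in.

Run:
```python
from bench import *
print(sign_off())
```

```text
the job is handed in; nothing more can be done
None
```

I slid the three floats that were there into channels 1, 2 and 3. Then I swung the bar shut, hooked the loop over the keeper and pressed the lever shut. I handed the job in at about 54 s; the hand-in reports no verdict.

**Last checks, with the robot clear of everything:**
- **Floats:** the top camera put the ribs at carrier x = 8.2, 8.0 and 7.7 mm, in line with their channels.
- **Bar:** it lay at x ≈ -45 with its top at z ≈ 93, which is the shut position.
- **Lever:** its slope in the top view gave about 0.02 rad. The fingers felt it stop firmly at the end of the press.
- **Loop:** the tab stood upright over the keeper, where a hooked loop would put it. I worked out that it was hooked from the tab and lever positions; the cross bar itself was not measured.

**What disagreed or went wrong:**
- The scene camera read about 1 to 3 mm off the top camera, so I relied on the top one.
- The tab read about 5 mm higher than the model in both hooked views.
- The force while pressing the lever read lower than I expected until it snapped shut.
- On the first insertion the float rubbed the rail underside at about 8 N, so I lowered it.
- The wrist reached its joint limit once, so I used the half-turned grasp after that.

I did not re-measure the paint can, primer tin or thinner bottle at the end. The arm never went close to them, and the last picture shows the bottle upright and in place.

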